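# Index the click-stop turntable and pour the nuts into its dish

## Robot

A 6-joint arm with a two-finger parallel gripper is mounted at the origin on a cart in front of the work surface, level with it; the furniture and walls round the work are solid. World frame = base frame: x ahead of the robot, y to its left, z up, the work surface at z = 0. Lengths are in m, angles in rad, forces in N, time in s.
With the tool pointing down it reaches from about 0.25 to 0.725 m from the base axis. Payload 9.7 kg.
Tool frame: the origin (TCP) lies midway between the tips of the shut fingers; the grasp point (between the pads) lies 19 mm behind it (grip_depth is the distance from the TCP to the grasp point, in m); z points along the fingers, y is the direction in which the jaws open and shut (so a half turn about z gives the same grasp; the last joint's range is limited). The gripper opens to 85 mm and grips with 20 to 120 N. Pads are 22 mm wide; open, the fingers measure 114 mm over their backs; the gripper's body (76 mm by 85 mm) begins 54 mm behind the grasp point. The pads swing forward as they close: fully open they stand 13 mm farther back than shut.
Start: joints at [1.349, 0.087, 0.176, 1.66, 0, 1.571], TCP at [0.121, 0.537, 0.231] pointing down, gripper open.
Joint ranges: [-3.13, 3.13], [-0.85, 1.81], [-1.15, 1.24], [-2.2, 2.28], [-1.44, 1.52], [-3.14, 3.14]. Speed limits (rad/s): [2.22, 2.22, 2.57, 3.14, 3.14, 3.14].

## Interface

Orientations are given as a rotation vector (axis times angle).
In Python, from workcell import get_obs, read_camera, job_done, grip_depth gives the robot as it stands. The module is installed in compiled form; this text tells all that it offers.
- The arm moves only by the tool arm_command, never from a script. Its argument "rows" is text: rows parted by semicolons, each of 5 numbers parted by spaces: the shift along the tool's x, y, z normalised to -1 to 1, where 1 is 75 cm, then the turn about the tool's z normalised to -1 to 1, where 1 is pi/2 rad, then the opening, from 0 (shut) to 1 (fully open). In form: dx dy dz roll claw; .... A call has 1 to 8 rows; each row is the pose to reach, as a shift and turn from the pose commanded when the call began, along the tool's axes at that moment; what a row does not reach only later rows make up. A row lasts 1/10 s, in which the tool goes at most 50 mm and 8.59 degrees, less where a joint would pass 70% of its speed; a pose out of reach is approached as far as the arm can. A call with a number of a shift or a turn outside -1 to 1 is refused whole. A call with a gripper value outside its range is refused whole. The fingers move at their own pace and stop on an object; the grip force is fixed at half the most. Time passes only in rows, so rows that repeat a pose let the fingers close. It gives the time, the measured TCP pose, the force and the opening at its end, in the units of the state.
- get_obs(): the state, without advancing time (a new reading comes with each control period).
- read_camera(name): name is "scene" or "top" or "wrist"; returns a dict with "image" (384x512x3 uint8, red, green, blue), "vertical_fov" (degrees; the focal length in pixels is half the picture's height over the tangent of half this angle, whatever the lens; pixels are square), "cx", "cy" (the principal point, pixels), "k1" (the pictures are not rectified: a ray, as slopes to the right and down, at radius r is drawn at 1 + k1 r^2 times it, then the intrinsics apply), "T" (4x4, takes a point from camera to world coordinates); the wrist camera has in their place "T_tool_cam" (4x4, takes a point from camera to tool coordinates, whose origin is the TCP and whose axes are the flange's). Camera axes: x right, y up, looking along -z (the intrinsics and any distortion apply to the point x, -y, -z); pixel columns grow to the right and rows downward; lengths in m; the calibration is good to about 2 mm. A picture is of the moment at which its call begins: read the wrist's pose just before it. There is no depth.
- job_done(): hands the job in, once; it reports no verdict.
The state is a dict: "time": time; "q": joint angles; "dq": joint speeds; "joint_efforts": joint torques, N m; "position": TCP position; "ee_rot": TCP orientation; "force": force on the tool from outside, world axes, zero at the start; "ft_torque": the same for the moment, N m; "grip_width": finger opening in m.
Only numpy, scipy, OpenCV 4.12 (cv2) and the standard library are available. Lean on these libraries where they do the work, as an engineer would, in place of code of your own. Each camera call takes 0.05 s, during which the arm holds its last target.

## Task

Turn the click-stop turntable, pushing it round by its posts for instance, until the round dish has clicked in at the fixed pointer, and let go of it. Then pick up the scoop, bring its lip down close over the round dish (within about 5 cm of its floor) before tipping it, pour all three nuts into the dish, and set the empty scoop back down level on the cabinet top well clear of the turntable. Leave the turntable at that stop and do not knock over or shove the other things.

Things in the scene. Friction and masses are not known exactly. Their poses are not given: they have to be found in the camera images.
- turntable (a joint): angle of the turntable's disc, rad, counter-clockwise from above positive. Stops click every 0.524 (30 degrees). At 0 or 6.283 the round dish is at the pointer; starts 2 to 10 clicks up from 0; turn either way (ends -2.0, 8.3). About 2 to 5 N at a post takes it over the hump half-way between stops, then it snaps on to the next stop by itself; let go, it falls into the nearer stop.
- foot: turntable's fixed foot, round, 240 diameter, origin at its centre on the cabinet top; its -x axis points to the pointer, a steel bracket outside the rim, up to 138 from the axis, 48 high. Dark steel disc on it: 230 diameter, top 36 high, hub 49 high; on it a round dish, a square tray (66 x 66) and a two-part tray (50 x 80), 120 degrees apart, centred 66 from the axis, rims 52 high
- dish (a point): centre of the inner floor of the round dish (steel, 80 inside diameter at the floor, 86 outside at the rim, rim 13 above this point), which lies 39 above the cabinet top and turns with the disc
- load_place (a point): fixed point on the foot, 66 from the axis toward the pointer: where the centre of the round dish's floor is when the dish stands at the pointer
- post0 (a point): top of an upright push post on the disc, 101 from the axis, shank 12 diameter, head 16 diameter, top 84 and foot 36 above the cabinet top; at 180 degrees from the round dish
- post1 (a point): top of an upright push post on the disc, 101 from the axis, shank 12 diameter, head 16 diameter, top 84 and foot 36 above the cabinet top; at 60 degrees clockwise (seen from above) of the round dish
- post2 (a point): top of an upright push post on the disc, 101 from the axis, shank 12 diameter, head 16 diameter, top 84 and foot 36 above the cabinet top; at 60 degrees counter-clockwise (seen from above) of the round dish
- scoop: loose steel scoop, 0.16 kg, open front; origin under its middle, z up, +x to its pouring lip. Bowl 58 wide inside, walls 64 over all, 35 high, x = -53 to 47. Polished floor rises 7.5 degrees to the lip: nuts stay in when level, slide out when the lip is tipped down 20 degrees or more. Grip: upright dark bar at the back, x = -87 to -53, 14 thick in y, top z = 80, its underside z = 18
- scoop_lip (a point): middle of the scoop's pouring lip, at x = 55, z = 17.5 in the scoop's frame
- scoop_grip (a point): point in the middle of the scoop's grip bar where it is best pinched across its 14 thickness, at x = -70, z = 60 in the scoop's frame
- scoop_bowl (a point): middle of the scoop's floor, where the nuts lie
- nut_0: hexagon nut lying in the scoop, 24 x 27 x 13, 35 g; origin at the centre of its underside
- nut_1: hexagon nut lying in the scoop, 18 x 20 x 10, 20 g; origin as above
- nut_2: hexagon nut like nut_1, 18 x 20 x 10
- bolt_2: bystander, to be left alone: hexagon bolt lying beside the scoop, 58 long, 18 thick; origin at the centre of its underside
- nozzle_a: bystander, to be left alone: small copper pointed torch nozzle, 17 across, 22 high, standing beside the scoop; origin at the centre of its underside
- shield_cup: bystander, to be left alone: grey-brown torch cup, 34 across, 34 high, standing beside the scoop; origin at the centre of its underside
- spatter_spray: bystander, to be left alone: spray can, 52 across, 203 high, standing at the back (its place swaps with the rest cone and the tape measure); tall enough to foul a gripper working near it; origin at the centre of its underside
- cone_3: bystander, to be left alone: cast rest cone on two plates, 38 x 80, 84 high, at the back; origin at the centre of its underside
- tape_measure: bystander, to be left alone: pocket tape, 67 x 82 x 38 high, at the back; origin at the centre of its underside
- retaining_cap: bystander, to be left alone: black round cap, 35 across, 36 high, standing front middle; origin at the centre of its underside (in front of it a flat file, 29 high, lies fixed along the front edge)

How it is judged:
By the outcome, as a careful person would: the job done as asked, in the order asked, and still so for the second after the job is handed in, with the robot touching nothing.
It also fails if it takes over 72 s, if anything falls off the work surface, if the arm or the gripper's body presses on something with over 40 N, if the wrist force passes 120 N, or if a joint passes its speed limit or range.

## Working session

There is one attempt and no reset: what is moved stays moved. The work goes in short steps, Python scripts to look and compute and a tool call to move; the robot and the scene stay as the last step left them, time stands still between calls to the robot, and variables do not carry over. Pictures are saved under pics/ and viewed, and the job is handed in when it is done.

Besides the shell and the picture viewer there is one more tool, called after "Emit:" by a JSON object that holds its "op" and its "data". arm_command: Moves the arm, as the interface text tells. Its arguments: {"type":"object","properties":{"rows":{"type":"string"}},"required":["rows"]}

```bash
ls; mkdir -p pics
cat > h.py <<'E'
import numpy as np, cv2
from workcell import get_obs, read_camera, grip_depth
from scipy.spatial.transform import Rotation as R
def save(n,out):
    o=get_obs(); c=read_camera(n); cv2.imwrite('pics/'+out+'.png',c['image'][:,:,::-1])
    np.savez('pics/'+out+'.npz',**c,pos=o['position'],rot=o['ee_rot'])
    return c
def load(out): return dict(np.load('pics/'+out+'.npz'))
def TT(c):
    if 'T' in c: return c['T']
    M=np.eye(4);M[:3,:3]=R.from_rotvec(c['rot']).as_matrix();M[:3,3]=c['pos'];return M@c['T_tool_cam']
def K(c):
    f=192/np.tan(np.radians(float(c['vertical_fov'])/2));return np.array([[f,0,c['cx']],[0,f,c['cy']],[0,0,1.]])
def ray(c,u,v):
    p=cv2.undistortPoints(np.array([[[u,v]]],float),K(c),np.array([float(c['k1']),0,0,0.]))[0,0]
    T=TT(c);return T[:3,3],T[:3,:3]@np.array([p[0],-p[1],-1])
def onz(c,u,v,z):
    o,d=ray(c,u,v);return o+d*(z-o[2])/d[2]
def proj(c,P):
    T=np.linalg.inv(TT(c));p=(T[:3,:3]@np.array(P).T).T+T[:3,3];p=p*[1,-1,-1]
    return cv2.projectPoints(p.reshape(-1,1,3),np.zeros(3),np.zeros(3),K(c),np.array([float(c['k1']),0,0,0.]))[0].reshape(-1,2)
E
python3 - <<'E'
from h import *
o=get_obs();print({k:np.round(v,3) for k,v in o.items()},grip_depth)
for n in ['scene','top','wrist']:
    c=save(n,n+'0');print(n,{k:np.round(v,3) for k,v in c.items() if k!='image'})
E
```

```text
pics
{'time': np.float64(0.0), 'q': array([ 1.349,  0.087,  0.175,  1.66 , -0.   ,  1.571]), 'dq': array([-0.   ,  0.   , -0.001, -0.001, -0.002, -0.   ]), 'joint_efforts': array([ 0.0000e+00, -5.2039e+01,  4.6480e+01,  1.7000e-02, -0.0000e+00,
        0.0000e+00]), 'position': array([0.121, 0.536, 0.231]), 'ee_rot': array([-3.480e-01, -3.122e+00,  2.000e-03]), 'force': array([ 0.159, -0.513, -0.008]), 'ft_torque': array([-0.014,  0.001,  0.03 ]), 'grip_width': np.float64(0.086)} 0.0187
scene {'vertical_fov': np.float64(52.736), 'cx': np.float64(252.673), 'cy': np.float64(193.253), 'k1': np.float64(-0.028), 'T': array([[ 0.581,  0.361, -0.73 , -0.112],
       [-0.814,  0.265, -0.517, -0.491],
       [ 0.007,  0.894,  0.448,  0.489],
       [ 0.   ,  0.   ,  0.   ,  1.   ]])}
top {'vertical_fov': np.float64(44.359), 'cx': np.float64(251.687), 'cy': np.float64(194.614), 'k1': np.float64(0.061), 'T': array([[-2.100e-02,  9.910e-01, -1.320e-01,  4.480e-01],
       [-1.000e+00, -2.100e-02, -1.000e-03, -2.400e-02],
       [-4.000e-03,  1.320e-01,  9.910e-01,  1.173e+00],
       [ 0.000e+00,  0.000e+00,  0.000e+00,  1.000e+00]])}
wrist {'vertical_fov': np.float64(69.773), 'cx': np.float64(257.092), 'cy': np.float64(195.939), 'k1': np.float64(-0.052), 'T_tool_cam': array([[ 0.001,  0.957,  0.29 ,  0.074],
       [ 1.   , -0.001, -0.002,  0.   ],
       [-0.001,  0.29 , -0.957, -0.143],
       [ 0.   ,  0.   ,  0.   ,  1.   ]])}
```

View pics/scene0.png

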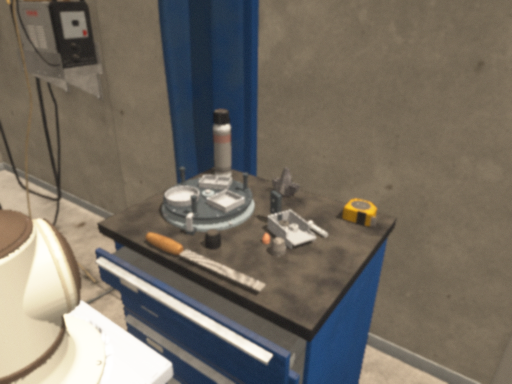

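View pics/top0.png

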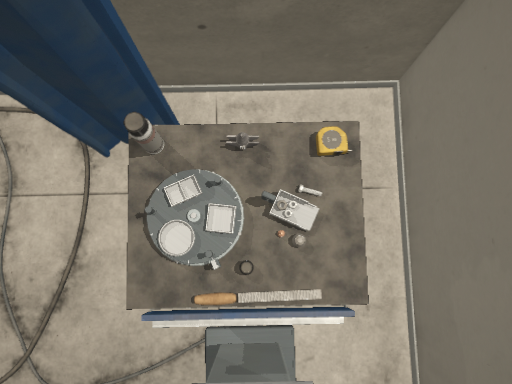

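View pics/wrist0.png

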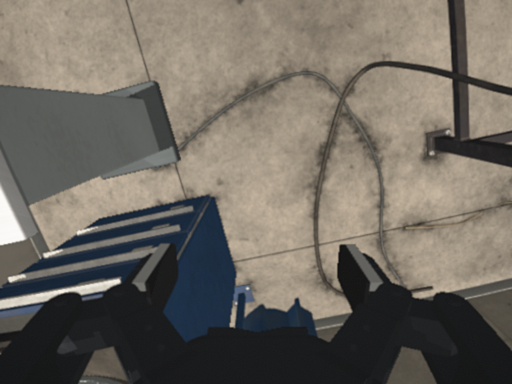

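Run:
```python
from h import *
c=load('top0');im=c['image'][110:310,120:360,::-1]
cv2.imwrite('pics/topz.png',cv2.resize(im,None,fx=3.3,fy=3,interpolation=cv2.INTER_CUBIC)[:600,:792])
for n,u,v,z in [('hub',194,215.5,.049),('dishrim',177,238,.052),('pointer',213,264,.048),('p_r',213,183,.084),('p_l',150,211,.084),('scoop grip top',268,196,.08),('cap',246,267,.036),('cup',299,240,.034),('noz',281.5,234,.022),('cone',240,142,.05),('tape',333,141,.038),('can',135,122,.203),('corner',127,308,0),('c2',360,122,0)]:
    print(n,onz(c,u,v,z).round(3))
```

```text
hub [0.55  0.117 0.049]
dishrim [0.497 0.157 0.052]
pointer [0.434 0.073 0.048]
p_r [0.622 0.068 0.084]
p_l [0.56  0.215 0.084]
scoop grip top [ 0.589 -0.06   0.08 ]
cap [ 0.425 -0.005  0.036]
cup [ 0.487 -0.133  0.034]
noz [ 0.503 -0.092  0.022]
cone [0.727 0.004 0.05 ]
tape [ 0.728 -0.225  0.038]
can [0.737 0.221 0.203]
corner [0.334 0.286 0.   ]
c2 [ 0.785 -0.302  0.   ]
```

View pics/topz.png

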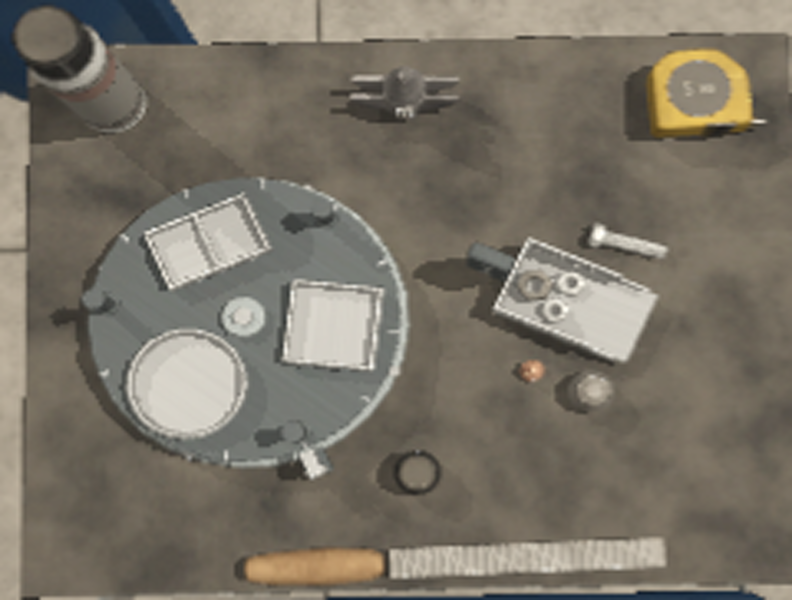

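Emit:
{"op": "arm_command", "data": {"rows": "0 0 -0.8 0 1;0 0 -0.8 0 1;0 0 -0.8 0 1;0 0 -0.8 0 1;0 0 -0.8 0 1;0 0 -0.8 0 1;0 0 -0.8 0 1;0 0 -0.8 0 1"}}

```text
time: 0.95
position: [0.1239, 0.5496, 0.4926]
ee_rot: [0.347, 3.114, 0.095]
force: [-0.5, 0.4, -0.2]
grip_width: 0.0852
```

Run:
```python
from h import *
o=get_obs();print({k:np.round(v,3) for k,v in o.items()})
```

```text
{'time': np.float64(0.95), 'q': array([1.349, 0.465, 1.231, 2.276, 0.   , 1.571]), 'dq': array([ 0.001, -0.143,  0.029,  0.012,  0.001,  0.   ]), 'joint_efforts': array([  0.   , -64.369,  34.561,  -0.192,  -0.   ,  -0.   ]), 'position': array([0.124, 0.55 , 0.493]), 'ee_rot': array([0.347, 3.114, 0.095]), 'force': array([-0.464,  0.376, -0.223]), 'ft_torque': array([-0.063, -0.017,  0.036]), 'grip_width': np.float64(0.085)}
```

Emit:
{"op": "arm_command", "data": {"rows": "0 0 0.1 0 1;0 0 0.2 0 1;0 0 0.25 0 1;0 0 0.25 0 1;0 0 0.25 0 1"}}

```text
time: 1.45
position: [0.1262, 0.5597, 0.3084]
ee_rot: [0.347, 3.113, 0.109]
force: [-0.7, 1.5, 1.3]
grip_width: 0.0852
```

Run:
```python
from h import *
o=get_obs();print({k:np.round(v,3) for k,v in o.items()})
```

```text
{'time': np.float64(1.45), 'q': array([1.349, 0.116, 0.358, 1.743, 0.   , 1.571]), 'dq': array([ 0.000e+00, -4.180e-01, -1.480e+00, -1.058e+00,  1.000e-03,
        0.000e+00]), 'joint_efforts': array([ -0.   , -51.834,  52.077,   2.68 ,   0.   ,   0.   ]), 'position': array([0.126, 0.56 , 0.308]), 'ee_rot': array([0.347, 3.113, 0.109]), 'force': array([-0.652,  1.458,  1.262]), 'ft_torque': array([-0.034,  0.011, -0.008]), 'grip_width': np.float64(0.085)}
```

```bash
cat >> h.py <<'E'
def plan(targets,o=None):
    o=o or get_obs();Rm=R.from_rotvec(o['ee_rot']).as_matrix();p=np.array(o['position'])
    print('at',p.round(4),'z',Rm[:,2].round(3),'y',Rm[:,1].round(3),'q',np.round(o['q'],2),'F',np.round(o['force'],1),'w',round(float(o['grip_width']),4),'t',round(float(o['time']),2))
    for t in targets:
        d=Rm.T@(np.array(t)-p)/.75;print(np.round(t,3),'->',' '.join('%.4f'%x for x in d),'dist',round(np.linalg.norm(np.array(t)-p),3))
E
python3 - <<'E'
from h import *
plan([(.596,.213,.15)])
E
```

```text
at [0.1262 0.5597 0.3084] z [ 0.015  0.068 -0.998] y [0.219 0.973 0.07 ] q [1.35 0.12 0.36 1.74 0.   1.57] F [-0.7  1.5  1.3] w 0.0852 t 1.45
[0.596 0.213 0.15 ] -> -0.7127 -0.3271 0.1888 dist 0.605
```

Emit:
{"op": "arm_command", "data": {"rows": "-0.713 -0.327 0.189 0 0;-0.713 -0.327 0.189 0 0;-0.713 -0.327 0.189 0 0;-0.713 -0.327 0.189 0 0;-0.713 -0.327 0.189 0 0;-0.713 -0.327 0.189 0 0;-0.713 -0.327 0.189 0 0;-0.713 -0.327 0.189 0 0"}}

```text
time: 2.25
position: [0.4383, 0.3292, 0.2054]
ee_rot: [0.346, 3.111, 0.107]
force: [-0.4, 0.8, -0.7]
grip_width: -0.0
```

Run:
```python
from h import *
plan([(.596,.213,.15)])
```

```text
at [0.4383 0.3292 0.2054] z [ 0.017  0.067 -0.998] y [0.219 0.973 0.069] q [0.62 0.02 0.05 1.55 0.04 0.84] F [-0.4  0.8 -0.7] w -0.0 t 2.25
[0.596 0.213 0.15 ] -> -0.2391 -0.1098 0.0669 dist 0.204
```

Emit:
{"op": "arm_command", "data": {"rows": "-0.239 -0.11 0.067 0 0;-0.239 -0.11 0.067 0 0;-0.239 -0.11 0.067 0 0;-0.239 -0.11 0.067 0 0;-0.239 -0.11 0.067 0 0;-0.239 -0.11 0.067 0 0"}}

```text
time: 2.85
position: [0.5949, 0.2132, 0.1488]
ee_rot: [0.35, 3.113, 0.104]
force: [0.1, 0.0, 0.2]
grip_width: -0.0001
```

Run:
```python
from h import *
h=np.array([.55,.117])
def P(a,r=.101,z=.062): return (h[0]+r*np.cos(np.radians(a)),h[1]+r*np.sin(np.radians(a)),z)
c=save('top','t1');c=save('wrist','w1')
plan([P(66),P(72),P(80),P(88),P(96),P(104),P(112),P(120),P(124)])
```

```text
at [0.594  0.2149 0.1501] z [ 0.016  0.066 -0.998] y [0.219 0.973 0.067] q [0.32 0.23 0.18 1.48 0.06 0.54] F [-0.7 -0.4  0.2] w -0.0 t 2.95
[0.591 0.209 0.062] -> 0.0023 -0.0160 0.1166 dist 0.088
[0.581 0.213 0.062] -> 0.0162 -0.0140 0.1167 dist 0.089
[0.568 0.216 0.062] -> 0.0350 -0.0136 0.1167 dist 0.092
[0.554 0.218 0.062] -> 0.0537 -0.0157 0.1166 dist 0.097
[0.539 0.217 0.062] -> 0.0718 -0.0205 0.1162 dist 0.104
[0.526 0.215 0.062] -> 0.0892 -0.0277 0.1157 dist 0.112
[0.512 0.211 0.062] -> 0.1053 -0.0373 0.1151 dist 0.12
[0.5   0.204 0.062] -> 0.1200 -0.0490 0.1143 dist 0.13
[0.494 0.201 0.062] -> 0.1267 -0.0556 0.1138 dist 0.134
```

View pics/w1.png

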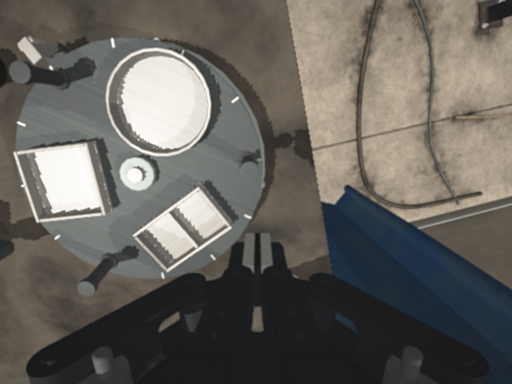

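Run:
```python
from h import *
c=load('w1')
for n,u,v,z in [('post1',250,156,.084),('hub',136,173,.049),('dish',161,101,.052),('post0',88,288,.084),('post2',20,71,.084)]: print(n,onz(c,u,v,z).round(4))
```

```text
post1 [0.5527 0.2234 0.084 ]
hub [0.5494 0.1219 0.049 ]
dish [0.4966 0.1628 0.052 ]
post0 [0.6311 0.0606 0.084 ]
post2 [0.457  0.0814 0.084 ]
```

Emit:
{"op": "arm_command", "data": {"rows": "0.002 -0.016 0.06 0 0;0.002 -0.014 0.117 0 0;0.002 -0.014 0.117 0 0;0.016 -0.012 0.117 0 0;0.025 -0.011 0.117 0 0;0.035 -0.011 0.117 0 0;0.044 -0.012 0.117 0 0;0.053 -0.013 0.117 0 0"}}

```text
time: 3.75
position: [0.5547, 0.2196, 0.0622]
ee_rot: [0.346, 3.111, 0.105]
force: [1.1, -0.5, 1.3]
grip_width: -0.0001
```

Run:
```python
from h import *
h=np.array([.55,.119])
def P(a,r=.101,z=.062): return (h[0]+r*np.cos(np.radians(a)),h[1]+r*np.sin(np.radians(a)),z)
c=save('wrist','w2')
plan([P(96),P(104),P(112),P(120),P(126)])
```

```text
at [0.5535 0.2196 0.0616] z [ 0.015  0.066 -0.998] y [0.219 0.973 0.067] q [ 0.35  0.16 -0.07  1.3   0.06  0.57] F [0.8 1.3 0.1] w 0.0004 t 3.8
[0.539 0.219 0.062] -> 0.0183 -0.0043 -0.0008 dist 0.014
[0.526 0.217 0.062] -> 0.0356 -0.0116 -0.0013 dist 0.028
[0.512 0.213 0.062] -> 0.0518 -0.0211 -0.0019 dist 0.042
[0.5   0.206 0.062] -> 0.0664 -0.0329 -0.0027 dist 0.056
[0.491 0.201 0.062] -> 0.0763 -0.0429 -0.0034 dist 0.066
```

View pics/w2.png

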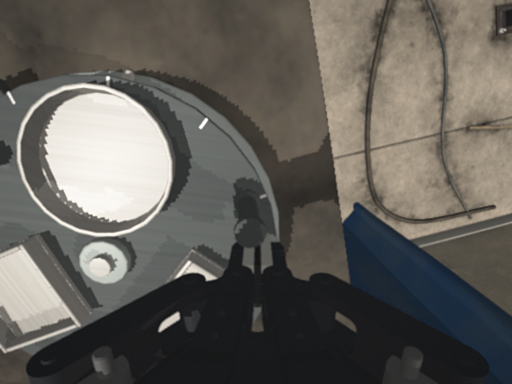

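Finger touches the post (head at ~(248,232)); the disc has begun to turn. I continue along the arc.

Emit:
{"op": "arm_command", "data": {"rows": "0.01 -0.001 0 0 0;0.018 -0.004 0 0 0;0.027 -0.008 0 0 0;0.036 -0.012 -0.001 0 0;0.044 -0.016 -0.001 0 0;0.052 -0.021 -0.002 0 0;0.06 -0.027 -0.002 0 0;0.06 -0.027 -0.002 0 0"}}

```text
time: 4.6
position: [0.5053, 0.209, 0.0609]
ee_rot: [0.347, 3.114, 0.104]
force: [0.7, -0.2, -0.3]
grip_width: -0.0002
```

Run:
```python
from h import *
h=np.array([.55,.119])
def P(a,r=.101,z=.062): return (h[0]+r*np.cos(np.radians(a)),h[1]+r*np.sin(np.radians(a)),z)
c=save('wrist','w3')
plan([P(112),P(120),P(124),P(128)])
```

```text
at [0.5057 0.2092 0.0609] z [ 0.014  0.065 -0.998] y [0.22  0.973 0.067] q [ 0.36  0.05 -0.2   1.29  0.06  0.59] F [0.4 0.6 0.2] w 0.0002 t 4.65
[0.512 0.213 0.062] -> -0.0074 0.0065 -0.0011 dist 0.007
[0.5   0.206 0.062] -> 0.0073 -0.0052 -0.0019 dist 0.007
[0.494 0.203 0.062] -> 0.0140 -0.0118 -0.0023 dist 0.014
[0.488 0.199 0.062] -> 0.0202 -0.0189 -0.0028 dist 0.021
```

View pics/w3.png

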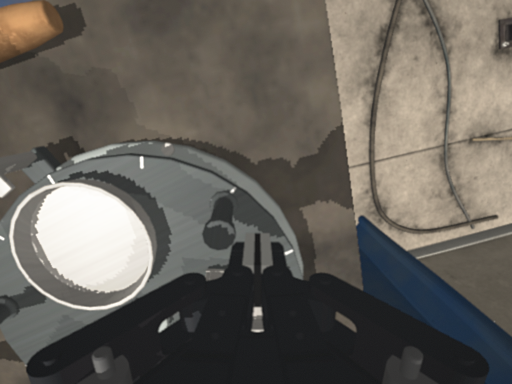

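Run:
```python
from h import *
c=load('w3')
for n,u,v,z in [('post1',219,234,.084),('dish',83,246,.052)]: 
    p=onz(c,u,v,z);d=p[:2]-[.55,.119];print(n,p.round(4),np.degrees(np.arctan2(d[1],d[0])),np.hypot(*d))
c=save('top','t3');cv2.imwrite('pics/t3z.png',cv2.resize(c['image'][150:290,120:280,::-1],None,fx=4,fy=4,interpolation=cv2.INTER_CUBIC))
```

```text
post1 [0.4823 0.1948 0.084 ] 131.75846472786762 0.1015924577322693
dish [0.4838 0.1082 0.052 ] -170.69046661396968 0.06703472070536107
```

View pics/t3z.png

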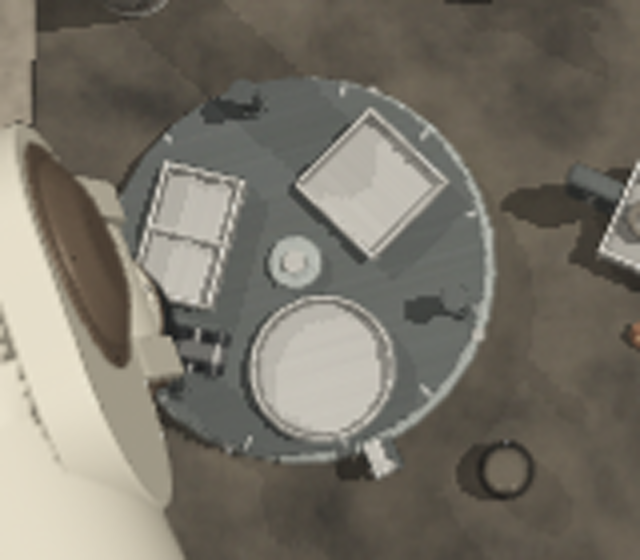

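Emit:
{"op": "arm_command", "data": {"rows": "-0.01 0.01 0 0 0;-0.01 0.01 -0.03 0 0;-0.01 0.01 -0.09 0 0;-0.01 0.01 -0.15 0 0;-0.01 0.01 -0.2 0 0"}}

```text
time: 5.2
position: [0.5139, 0.2056, 0.2134]
ee_rot: [0.346, 3.112, 0.105]
force: [-1.1, 0.8, -0.2]
grip_width: 0.0001
```

Run:
```python
from h import *
c=save('wrist','w4')
c=save('top','t4');cv2.imwrite('pics/t4z.png',cv2.resize(c['image'][150:290,120:280,::-1],None,fx=4,fy=4,interpolation=cv2.INTER_CUBIC))
```

```text
(no output)
```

View pics/t4z.png

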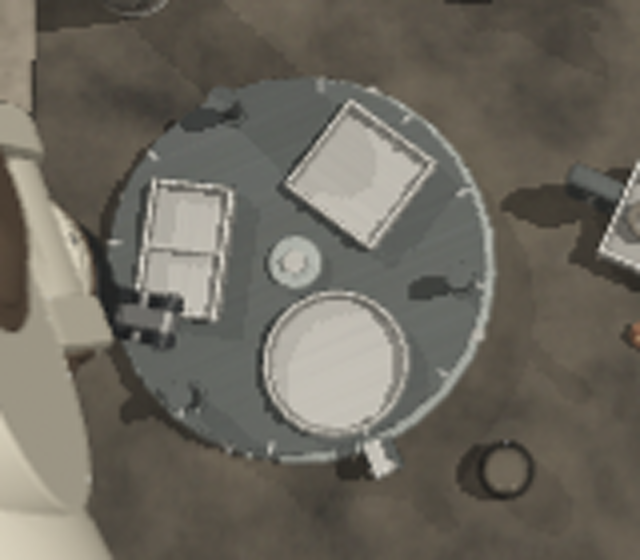

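Run:
```python
from h import *
c=load('t4')
im=c['image'][160:250,240:340,::-1];cv2.imwrite('pics/sc.png',cv2.resize(im,None,fx=7,fy=6,interpolation=cv2.INTER_CUBIC))
for u,v,z in [(280,190,.035),(319.1,207.7,.035),(310,230.7,.035),(269.7,214,.035)]: print(onz(c,u,v,z).round(4))
```

```text
[ 0.6093 -0.0911  0.035 ]
[ 0.5639 -0.1845  0.035 ]
[ 0.5087 -0.1604  0.035 ]
[ 0.551  -0.0645  0.035 ]
```

View pics/sc.png

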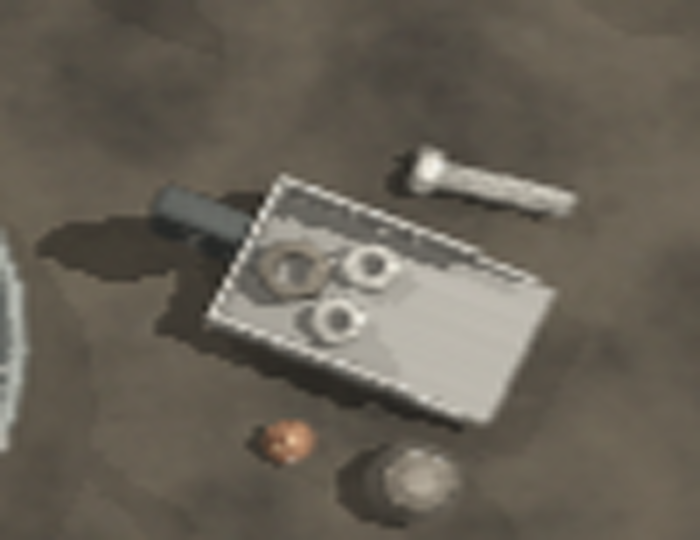

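Run:
```python
from h import *
plan([(.586,-.0645,.2),(.586,-.03,.2)])
```

```text
at [0.5155 0.2061 0.2168] z [ 0.022  0.068 -0.997] y [0.219 0.973 0.071] q [0.35 0.05 0.1  1.58 0.06 0.57] F [ 0.4  0.5 -0.1] w 0.0002 t 5.3
[ 0.586 -0.064  0.2  ] -> -0.1709 -0.3321 -0.0000 dist 0.28
[ 0.586 -0.03   0.2  ] -> -0.1608 -0.2873 0.0031 dist 0.247
```

Emit:
{"op": "arm_command", "data": {"rows": "-0.171 -0.332 0 0.1 0.5;-0.171 -0.332 0 0.2 0.5;-0.171 -0.332 0 0.3 0.5;-0.171 -0.332 0 0.4 0.5;-0.171 -0.332 0 0.5 0.5;-0.171 -0.332 0 0.6 0.5;-0.171 -0.332 0 0.7 0.5;-0.171 -0.332 0 0.8 0.5"}}

```text
time: 6.1
position: [0.5843, -0.0666, 0.193]
ee_rot: [-2.037, -2.346, -0.09]
force: [-0.4, 0.1, 0.1]
grip_width: 0.0428
```

Emit:
{"op": "arm_command", "data": {"rows": "0 0 0 0.1 0.5;0 0 0 0.2 0.5;0 0 0 0.3 0.5;0 0 0 0.38 0.5;0 0 0 0.38 0.5"}}

```text
time: 6.6
position: [0.5841, -0.0652, 0.1935]
ee_rot: [-2.62, -1.644, -0.072]
force: [-0.0, 0.3, -0.2]
grip_width: 0.0431
```

Run:
```python
from h import *
c=save('wrist','w5')
plan([(.586,-.0645,.15)])
print(proj(load('w5') if 'rot' not in c else c,[[.586,-.0645,.08]]))
```

```text
at [ 0.5841 -0.0653  0.1936] z [ 0.014  0.065 -0.998] y [ 0.903 -0.43  -0.016] q [-0.14  0.16  0.18  1.59  0.07  1.87] F [ 0.   1.  -0.3] w 0.043 t 6.65
[ 0.586 -0.064  0.15 ] -> -0.0017 0.0028 0.0581 dist 0.044
[[260.7175232  198.52790949]]
```

View pics/w5.png

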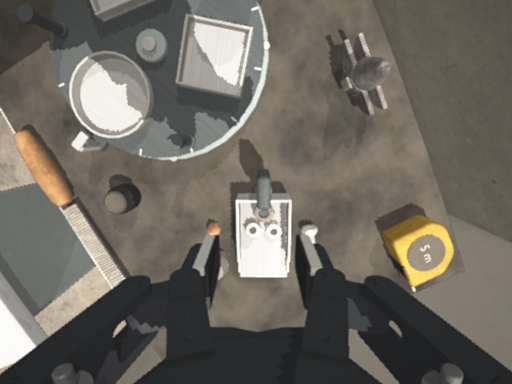

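Run:
```python
from h import *
c=load('w5')
cv2.imwrite('pics/w5z.png',cv2.resize(c['image'][150:290,200:330,::-1],None,fx=4,fy=4,interpolation=cv2.INTER_CUBIC))
```

```text
(no output)
```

View pics/w5z.png

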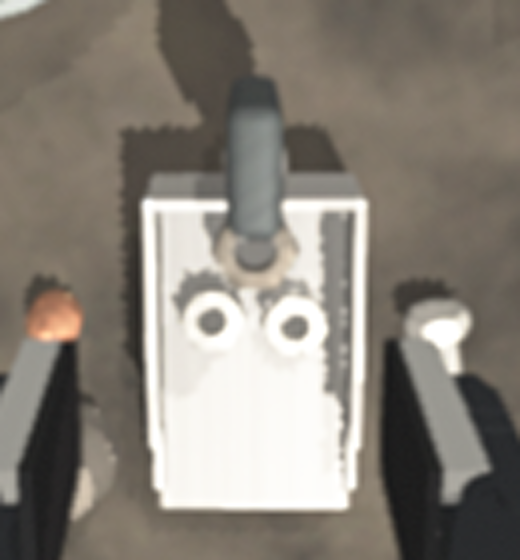

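Run:
```python
from h import *
c=load('w5')
g=lambda u,v,z:onz(c,200+u/4-.4,150+v/4-.4,z).round(4)
print('bar',g(256,108,.08),g(257,172,.08),g(257,235,.08))
print('back',g(147,201,.035),g(366,201,.035),'lip',g(160,507,.0175),g(352,507,.0175))
```

```text
bar [ 0.5978 -0.0461  0.08  ] [ 0.5913 -0.0605  0.08  ] [ 0.5845 -0.0748  0.08  ]
back [ 0.5551 -0.0637  0.035 ] [ 0.6118 -0.0907  0.035 ] lip [ 0.5092 -0.1607  0.0175] [ 0.5659 -0.1873  0.0175]
```

Run:
```python
from h import *
plan([(.591,-.061,.1),(.591,-.060,.041)])
```

```text
at [ 0.5841 -0.0653  0.1936] z [ 0.014  0.065 -0.998] y [ 0.903 -0.43  -0.016] q [-0.14  0.16  0.18  1.59  0.07  1.87] F [ 0.   1.  -0.3] w 0.043 t 6.65
[ 0.591 -0.061  0.1  ] -> 0.0010 0.0079 0.1250 dist 0.094
[ 0.591 -0.06   0.041] -> -0.0029 0.0085 0.2036 dist 0.153
```

Emit:
{"op": "arm_command", "data": {"rows": "0.001 0.008 0.06 0 0.5;0.001 0.008 0.11 0 0.5;0 0.008 0.15 0 0.5;-0.003 0.008 0.18 0 0.5;-0.003 0.008 0.203 0 0.5;-0.003 0.008 0.203 0 0.5;-0.003 0.008 0.203 0 0;-0.003 0.008 0.203 0 0"}}

```text
time: 7.45
position: [0.5911, -0.0602, 0.0436]
ee_rot: [-2.618, -1.65, -0.075]
force: [-0.0, 0.7, 0.3]
grip_width: 0.014
```

Emit:
{"op": "arm_command", "data": {"rows": "0 0 0 0 0;0 0 0 0 0;0 0 0 0 0"}}

```text
time: 7.75
position: [0.5913, -0.0601, 0.0438]
ee_rot: [-2.62, -1.649, -0.076]
force: [0.8, 1.1, 6.1]
grip_width: 0.0132
```

Run:
```python
from h import *
c=save('wrist','w6')
plan([(.591,-.060,.09)])
```

```text
at [ 0.5914 -0.0601  0.0439] z [ 0.018  0.065 -0.998] y [ 0.902 -0.432 -0.012] q [-0.13  0.19 -0.07  1.3   0.07  1.89] F [0.2 1.2 6.3] w 0.0132 t 7.8
[ 0.591 -0.06   0.09 ] -> 0.0040 -0.0013 -0.0614 dist 0.046
```

View pics/w6.png

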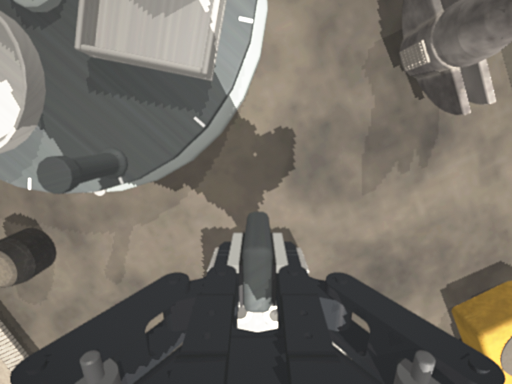

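Emit:
{"op": "arm_command", "data": {"rows": "0 0 -0.01 0 0;0 0 -0.03 0 0;0 0 -0.05 0 0;0 0 -0.08 0 0;0 0 -0.11 0 0;0 0 -0.14 0 0;0 0 -0.14 0 0"}}

```text
time: 8.5
position: [0.5902, -0.0673, 0.1516]
ee_rot: [-2.622, -1.649, -0.08]
force: [-0.4, 0.3, -1.7]
grip_width: 0.0134
```

Run:
```python
from h import *
c=save('wrist','w7');c=save('top','t7')
plan([(.40,-.155,.148)])
cv2.imwrite('pics/t7z.png',cv2.resize(c['image'][150:290,130:350,::-1],None,fx=3.5,fy=3.5,interpolation=cv2.INTER_CUBIC))
```

```text
at [ 0.589  -0.067   0.1474] z [ 0.016  0.065 -0.998] y [ 0.901 -0.433 -0.014] q [-0.15  0.17  0.1   1.5   0.07  1.87] F [ 0.   0.5 -3.5] w 0.0133 t 8.6
[ 0.4   -0.155  0.148] -> -0.2145 -0.1764 -0.0123 dist 0.208
```

View pics/t7z.png

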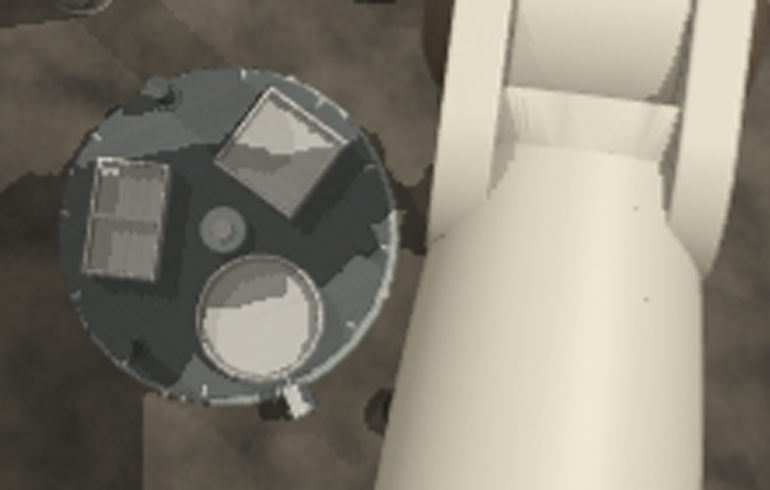

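Emit:
{"op": "arm_command", "data": {"rows": "-0.01 -0.008 0 -0.05 0;-0.03 -0.024 0 -0.12 0;-0.06 -0.05 0 -0.2 0;-0.09 -0.074 0 -0.29 0;-0.12 -0.099 0 -0.38 0;-0.15 -0.124 -0.005 -0.47 0;-0.18 -0.148 -0.01 -0.56 0;-0.2 -0.165 -0.012 -0.64 0"}}

```text
time: 9.4
position: [0.4101, -0.1491, 0.1469]
ee_rot: [-1.507, -2.731, -0.099]
force: [-0.2, -1.1, -2.0]
grip_width: 0.0136
```

Run:
```python
from h import *
plan([(.40,-.155,.148),(.40,-.155,.055),(.40,-.155,.042)])
```

```text
at [ 0.4101 -0.1491  0.1469] z [ 0.013  0.066 -0.998] y [0.846 0.532 0.046] q [-0.39 -0.19 -0.25  1.52  0.07  0.62] F [-0.2 -1.1 -2. ] w 0.0136 t 9.4
[ 0.4   -0.155  0.148] -> 0.0006 -0.0156 -0.0021 dist 0.012
[ 0.4   -0.155  0.055] -> -0.0054 -0.0212 0.1216 dist 0.093
[ 0.4   -0.155  0.042] -> -0.0062 -0.0220 0.1389 dist 0.106
```

Emit:
{"op": "arm_command", "data": {"rows": "0.0 -0.012 0 -0.07 0;0.0 -0.016 0.02 -0.142 0;-0.003 -0.02 0.05 -0.142 0;-0.004 -0.021 0.08 -0.142 0;-0.005 -0.021 0.105 -0.142 0;-0.006 -0.022 0.122 -0.142 0;-0.006 -0.022 0.13 -0.142 0;-0.006 -0.022 0.13 -0.142 0"}}

```text
time: 10.2
position: [0.4014, -0.1547, 0.049]
ee_rot: [-1.204, -2.886, -0.103]
force: [-0.1, -0.1, -1.2]
grip_width: 0.0136
```

Run:
```python
from h import *
c=save('wrist','w8');c=save('scene','s8')
plan([(.40,-.155,.044)])
cv2.imwrite('pics/s8z.png',cv2.resize(c['image'][160:320,160:400,::-1],None,fx=3.3,fy=3.3,interpolation=cv2.INTER_CUBIC))
```

```text
at [ 0.4023 -0.1551  0.0504] z [ 0.015  0.065 -0.998] y [0.71  0.702 0.056] q [-0.41 -0.18 -0.43  1.33  0.07  0.38] F [-0.5 -1.  -1.7] w 0.0131 t 10.3
[ 0.4   -0.155  0.044] -> 0.0019 -0.0026 0.0085 dist 0.007
```

View pics/s8z.png

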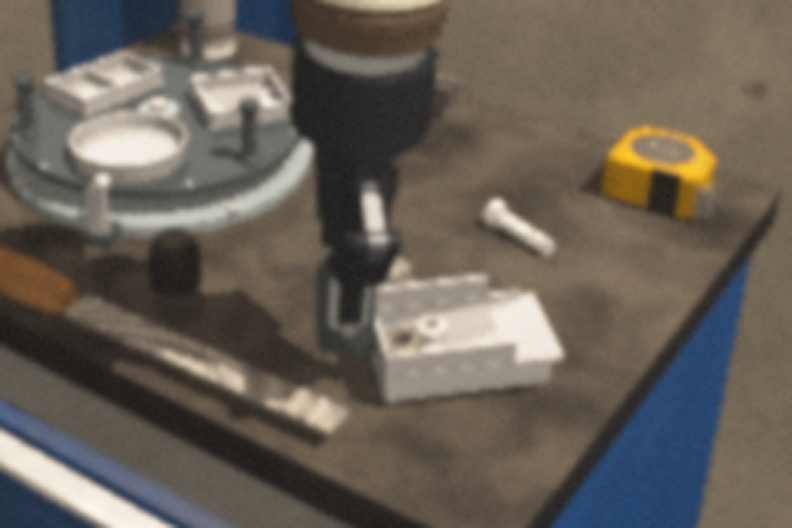

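View pics/w8.png

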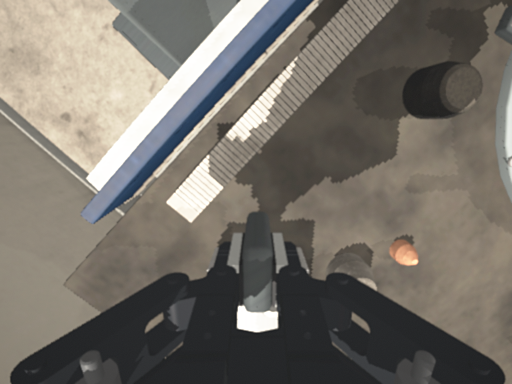

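Emit:
{"op": "arm_command", "data": {"rows": "0 0 0.003 0 0;0 0 0.006 0 0;0 0 0.006 0 0"}}

```text
time: 10.6
position: [0.4021, -0.1547, 0.0454]
ee_rot: [-1.204, -2.887, -0.103]
force: [0.6, 0.0, -1.9]
grip_width: 0.0135
```

Emit:
{"op": "arm_command", "data": {"rows": "0 0 0.003 0 0;0 0 0.003 0 0;0 0 0.003 0 0.2;0 0 0.003 0 0.5;0 0 0.003 0 0.5;0 0 -0.04 0 0.5;0 0 -0.1 0 0.5;0 0 -0.16 0 0.5"}}

```text
time: 11.4
position: [0.3998, -0.1624, 0.1662]
ee_rot: [-1.204, -2.886, -0.103]
force: [1.1, -0.4, 1.2]
grip_width: 0.0426
```

Run:
```python
from h import *
c=save('wrist','w9')
plan([(.40,-.4,.35)])
```

```text
at [ 0.4018 -0.1636  0.1738] z [ 0.022  0.062 -0.998] y [0.71  0.702 0.059] q [-0.43 -0.2  -0.21  1.57  0.07  0.36] F [-1.3  0.8  6.8] w 0.0426 t 11.45
[ 0.4  -0.4   0.35] -> -0.2153 -0.2091 -0.2539 dist 0.295
```

View pics/w9.png

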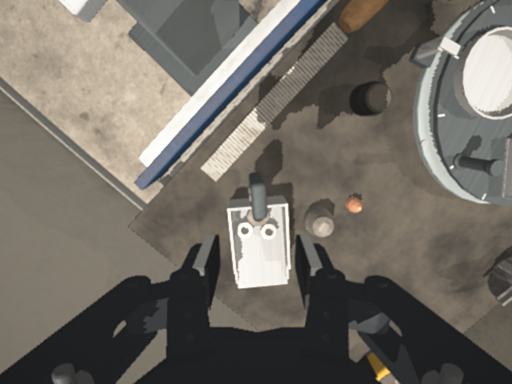

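Run:
```python
from h import *
plan([(.33,-.42,.40)])
```

```text
at [ 0.4018 -0.1636  0.1738] z [ 0.022  0.062 -0.998] y [0.71  0.702 0.059] q [-0.43 -0.2  -0.21  1.57  0.07  0.36] F [-1.3  0.8  6.8] w 0.0426 t 11.45
[ 0.33 -0.42  0.4 ] -> -0.1667 -0.2901 -0.3241 dist 0.349
```

Emit:
{"op": "arm_command", "data": {"rows": "-0.167 -0.29 -0.324 0 0.5;-0.167 -0.29 -0.324 0 0.5;-0.167 -0.29 -0.324 0 0.5;-0.167 -0.29 -0.324 0 0.5;-0.167 -0.29 -0.324 0 0.5;-0.167 -0.29 -0.324 0 0.5;-0.167 -0.29 -0.324 0 0.5;-0.167 -0.29 -0.324 0 0.5"}}

```text
time: 12.25
position: [0.3301, -0.4241, 0.3929]
ee_rot: [-1.21, -2.889, -0.099]
force: [-0.8, -0.7, -0.9]
grip_width: 0.0426
```

Run:
```python
from h import *
plan([(.33,-.42,.8)])
```

```text
at [ 0.3301 -0.4241  0.3929] z [ 0.017  0.061 -0.998] y [0.712 0.7   0.055] q [-0.94  0.24  0.68  2.05  0.05 -0.14] F [-0.8 -0.7 -0.9] w 0.0426 t 12.25
[ 0.33 -0.42  0.8 ] -> 0.0212 0.0336 -0.5414 dist 0.407
```

Emit:
{"op": "arm_command", "data": {"rows": "0 0 -0.8 0 0.5;0 0 -0.8 0 0.5;0 0 -0.8 0 0.5;0 0 -0.8 0 0.5;0 0 -0.8 0 0.5;0 0 -0.8 0 0.5;0 0 -0.8 0 0.5;0 0 -0.8 0 0.5"}}

```text
time: 13.05
position: [0.3027, -0.3955, 0.498]
ee_rot: [1.198, 2.869, 0.062]
force: [-0.3, 0.5, 0.5]
grip_width: 0.0428
```

Run:
```python
from h import *
plan([(.33,-.42,.8)])
```

```text
at [ 0.3027 -0.3955  0.498 ] z [ 0.045  0.025 -0.999] y [0.71  0.702 0.049] q [-0.95  0.3   1.02  2.28  0.05 -0.16] F [-0.3  0.5  0.5] w 0.0428 t 13.05
[ 0.33 -0.42  0.8 ] -> -0.0543 0.0227 -0.4013 dist 0.304
```

Emit:
{"op": "arm_command", "data": {"rows": "0.4 0.06 -0.2 0 0.5;0.4 0.06 -0.2 0 0.5;0.4 0.06 -0.2 0 0.5;0.4 0.06 -0.2 0 0.5;0.4 0.06 -0.2 0 0.5"}}

```text
time: 13.55
position: [0.1826, -0.2321, 0.5242]
ee_rot: [1.188, 2.839, 0.03]
force: [0.5, -0.1, 1.2]
grip_width: 0.0427
```

Run:
```python
from h import *
plan([(.33,-.42,.8)])
```

```text
at [ 0.1826 -0.2321  0.5242] z [ 0.066 -0.007 -0.998] y [0.711 0.702 0.043] q [-0.95 -0.19  0.56  2.28  0.05 -0.16] F [ 0.5 -0.1  1.2] w 0.0427 t 13.55
[ 0.33 -0.42  0.8 ] -> -0.3348 -0.0206 -0.3522 dist 0.365
```

Emit:
{"op": "arm_command", "data": {"rows": "-0.4 0 -0.8 0 0.5;-0.4 0 -0.8 0 0.5;-0.4 0 -0.8 0 0.5;-0.4 0 -0.8 0 0.5;-0.4 0 -0.8 0 0.5;-0.4 0 -0.8 0 0.5;-0.4 0 -0.8 0 0.5;-0.4 0 -0.8 0 0.5"}}

```text
time: 14.35
position: [0.274, -0.3251, 0.5479]
ee_rot: [1.173, 2.799, -0.006]
force: [0.0, 1.6, 0.6]
grip_width: 0.0425
```

Run:
```python
from h import *
plan([(.33,-.42,.8)])
```

```text
at [ 0.274  -0.3251  0.5479] z [ 0.097 -0.045 -0.994] y [0.711 0.702 0.038] q [-0.9   0.12  0.92  2.28  0.05 -0.11] F [0.  1.6 0.6] w 0.0425 t 14.35
[ 0.33 -0.42  0.8 ] -> -0.1753 -0.0230 -0.3213 dist 0.275
```

Emit:
{"op": "arm_command", "data": {"rows": "0 0 -0.9 0 0.5;0 0 -0.9 0 0.5;0 0 -0.9 0 0.5;0 0 -0.9 0 0.5;0 0 -0.9 0 0.5;0 0 -0.9 0 0.5;0 0 -0.9 0 0.5;0 0 -0.9 0 0.5"}}

```text
time: 15.15
position: [0.2482, -0.2962, 0.57]
ee_rot: [1.157, 2.756, -0.043]
force: [0.5, -0.0, -0.3]
grip_width: 0.0432
```

Run:
```python
from h import *
plan([(.33,-.42,.8)])
```

```text
at [ 0.2482 -0.2962  0.57  ] z [ 0.128 -0.085 -0.988] y [0.712 0.702 0.032] q [-0.91  0.02  0.87  2.28  0.05 -0.11] F [ 0.5 -0.  -0.3] w 0.0432 t 15.15
[ 0.33 -0.42  0.8 ] -> -0.2383 -0.0283 -0.2750 dist 0.274
```

Emit:
{"op": "arm_command", "data": {"rows": "0 0 -0.9 0 0.5;0 0 -0.9 0 0.5;0 0 -0.9 0 0.5"}}

```text
time: 15.45
position: [0.2361, -0.2823, 0.5908]
ee_rot: [1.14, 2.711, -0.082]
force: [-0.5, -0.3, 0.4]
grip_width: 0.0427
```

Run:
```python
from h import *
plan([(.33,-.42,.8)])
```

```text
at [ 0.2361 -0.2823  0.5908] z [ 0.161 -0.127 -0.979] y [0.713 0.701 0.026] q [-0.91 -0.02  0.89  2.28  0.05 -0.11] F [-0.5 -0.3  0.4] w 0.0427 t 15.45
[ 0.33 -0.42  0.8 ] -> -0.2712 -0.0322 -0.2294 dist 0.268
```

Confirmed: the tilt gained is per call, not per row. So I use single-row calls.

Emit:
{"op": "arm_command", "data": {"rows": "0 0 -0.9 0 0.5"}}

```text
time: 15.55
position: [0.2319, -0.2778, 0.6022]
ee_rot: [1.131, 2.684, -0.104]
force: [-0.1, 0.1, 0.0]
grip_width: 0.043
```

Emit:
{"op": "arm_command", "data": {"rows": "0 0 -0.9 0 0.5"}}

```text
time: 15.65
position: [0.2253, -0.2701, 0.6172]
ee_rot: [1.118, 2.65, -0.131]
force: [0.6, 0.3, -0.1]
grip_width: 0.0429
```

Emit:
{"op": "arm_command", "data": {"rows": "0 0 -0.9 0 0.5"}}

```text
time: 15.75
position: [0.2184, -0.262, 0.631]
ee_rot: [1.105, 2.618, -0.157]
force: [-0.6, 0.2, -0.7]
grip_width: 0.0425
```

Run:
```python
from h import *
plan([(.33,-.42,.8)])
```

```text
at [ 0.2184 -0.262   0.631 ] z [ 0.226 -0.212 -0.951] y [0.715 0.699 0.014] q [-0.92 -0.08  0.94  2.28  0.05 -0.11] F [-0.6  0.2 -0.7] w 0.0425 t 15.75
[ 0.33 -0.42  0.8 ] -> -0.3121 -0.0378 -0.1359 dist 0.257
```

Emit:
{"op": "arm_command", "data": {"rows": "0 0 -0.9 0 0.5"}}

```text
time: 15.85
position: [0.2113, -0.2533, 0.6439]
ee_rot: [1.094, 2.587, -0.181]
force: [-0.5, 0.2, -0.2]
grip_width: 0.0431
```

Emit:
{"op": "arm_command", "data": {"rows": "0 0 -0.9 0 0.5"}}

```text
time: 15.95
position: [0.2039, -0.2438, 0.6561]
ee_rot: [1.082, 2.556, -0.205]
force: [-0.1, -0.2, -0.9]
grip_width: 0.0426
```

Emit:
{"op": "arm_command", "data": {"rows": "0 0 -0.9 0 0.5"}}

```text
time: 16.05
position: [0.196, -0.2336, 0.6678]
ee_rot: [1.071, 2.525, -0.228]
force: [0.8, -0.7, -0.1]
grip_width: 0.043
```

Emit:
{"op": "arm_command", "data": {"rows": "0 0 -0.9 0 0.5"}}

```text
time: 16.15
position: [0.1878, -0.2226, 0.6792]
ee_rot: [1.059, 2.495, -0.25]
force: [-0.8, -0.4, 0.0]
grip_width: 0.0429
```

Emit:
{"op": "arm_command", "data": {"rows": "0 0 -0.9 0 0.5"}}

```text
time: 16.25
position: [0.1793, -0.2108, 0.6901]
ee_rot: [1.048, 2.464, -0.272]
force: [-0.2, 0.1, 0.3]
grip_width: 0.0429
```

Run:
```python
from h import *
plan([(.36,-.12,.3),(.36,-.12,.2)])
c=load('w9')
cv2.imwrite('pics/w9z.png',cv2.resize(c['image'][160:300,200:330,::-1],None,fx=4,fy=4,interpolation=cv2.INTER_CUBIC))
```

```text
at [ 0.1793 -0.2108  0.6901] z [ 0.324 -0.345 -0.881] y [ 0.721  0.693 -0.006] q [-0.91 -0.2   1.    2.28  0.04 -0.1 ] F [-0.2  0.1  0.3] w 0.0429 t 16.25
[ 0.36 -0.12  0.3 ] -> 0.1754 0.2608 0.4943 dist 0.439
[ 0.36 -0.12  0.2 ] -> 0.2385 0.2617 0.6118 dist 0.53
```

View pics/w9z.png

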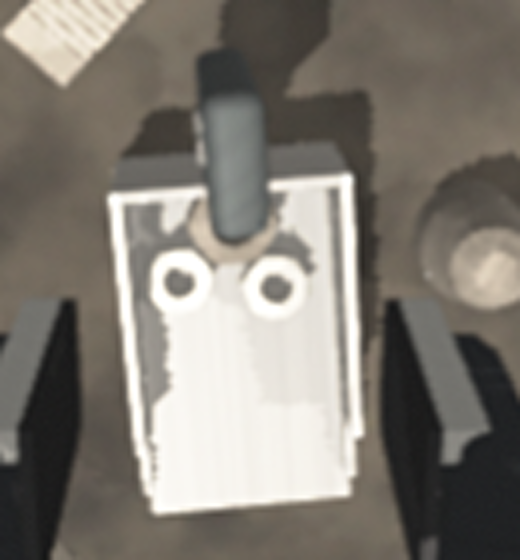

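Run:
```python
from h import *
c=load('w9')
g=lambda u,v,z:onz(c,200+u/4-.4,160+v/4-.4,z).round(4)
print('bar',g(231,95,.08),g(235,166,.08),g(241,238,.08))
b=[g(110,197,.035),g(350,177,.035)];l=[g(155,513,.0175),g(350,495,.0175)];print(b,l)
bm=sum(b)/2;lm=sum(l)/2;d=(lm-bm)[:2];print(bm,lm,np.hypot(*d),np.degrees(np.arctan2(d[1],d[0])));u=d/np.hypot(*d)
print('grip',bm[:2]-.017*u,lm[:2]-.125*u,'origin',lm[:2]-.055*u)
```

```text
bar [ 0.3902 -0.1447  0.08  ] [ 0.402  -0.1554  0.08  ] [ 0.4148 -0.1663  0.08  ]
[array([ 0.3952, -0.1913,  0.035 ]), array([ 0.437 , -0.1436,  0.035 ])] [array([ 0.4769, -0.2601,  0.0175]), array([ 0.5164, -0.2152,  0.0175])]
[ 0.4161  -0.16745  0.035  ] [ 0.49665 -0.23765  0.0175 ] 0.1068472858803629 -41.07242337378256
grip [ 0.40328405 -0.15628079] [ 0.40241504 -0.15552344] origin [ 0.45518662 -0.20151431]
```

Run:
```python
from h import *
plan([(.370,-.121,.149)])
```

```text
at [ 0.1793 -0.2108  0.6901] z [ 0.324 -0.345 -0.881] y [ 0.721  0.693 -0.006] q [-0.91 -0.2   1.    2.28  0.04 -0.1 ] F [-0.2  0.1  0.3] w 0.0429 t 16.25
[ 0.37  -0.121  0.149] -> 0.2616 0.2708 0.6765 dist 0.581
```

Emit:
{"op": "arm_command", "data": {"rows": "0.262 0.271 0.676 0 0.5;0.262 0.271 0.676 0 0.5;0.262 0.271 0.676 0 0.5;0.262 0.271 0.676 0 0.5;0.262 0.271 0.676 0 0.5;0.262 0.271 0.676 0 0.5;0.262 0.271 0.676 0 0.5;0.262 0.271 0.676 0 0.5"}}

```text
time: 17.05
position: [0.2962, -0.1553, 0.3586]
ee_rot: [1.047, 2.465, -0.269]
force: [-0.0, -0.5, 0.9]
grip_width: 0.0426
```

Run:
```python
from h import *
plan([(.370,-.121,.149)])
```

```text
at [ 0.2962 -0.1553  0.3586] z [ 0.324 -0.343 -0.882] y [ 0.721  0.693 -0.005] q [-0.27 -0.76 -0.27  1.63 -0.24  0.47] F [-0.  -0.5  0.9] w 0.0426 t 17.05
[ 0.37  -0.121  0.149] -> 0.1006 0.1040 0.2625 dist 0.225
```

Emit:
{"op": "arm_command", "data": {"rows": "0.101 0.104 0.262 0 0.5;0.101 0.104 0.262 -0.03 0.5;0.101 0.104 0.262 -0.05 0.5;0.101 0.104 0.262 -0.05 0.5;0.101 0.104 0.262 -0.05 0.5;0.101 0.104 0.262 -0.05 0.5"}}

```text
time: 17.65
position: [0.368, -0.1206, 0.1471]
ee_rot: [0.952, 2.516, -0.296]
force: [-0.7, -0.4, 1.1]
grip_width: 0.0431
```

Run:
```python
from h import *
save('wrist','w10')
plan([(.4086,-.1622,.0435)])
```

```text
at [ 0.3685 -0.121   0.15  ] z [ 0.321 -0.343 -0.883] y [ 0.67   0.741 -0.044] q [-0.08 -0.76 -0.69  1.26 -0.32  0.58] F [-1.4 -0.7  0.5] w 0.0428 t 17.7
[ 0.409 -0.162  0.044] -> -0.0011 0.0014 0.1613 dist 0.121
```

View pics/w10.png

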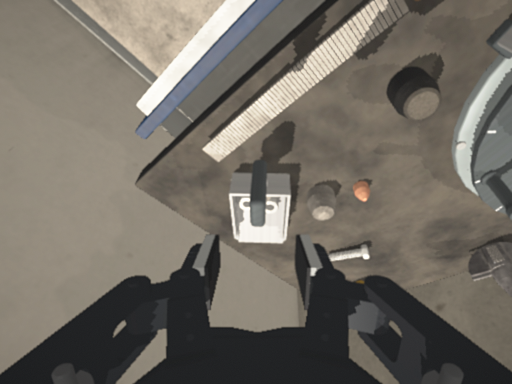

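Run:
```python
from h import *
c=load('w10')
u=np.array([np.cos(np.radians(-41)),np.sin(np.radians(-41)),0]);g=np.array([.4025,-.1557,.08])
print(proj(c,[g-.017*u,g+.017*u,g+.125*u-[0,0,.0625]]))
cv2.imwrite('pics/w10z.png',cv2.resize(c['image'][150:260,210:310,::-1],None,fx=5,fy=5,interpolation=cv2.INTER_CUBIC))
```

```text
[[256.08789272 201.97186785]
 [256.82435985 227.76185797]
 [260.37598255 241.92130414]]
```

View pics/w10z.png

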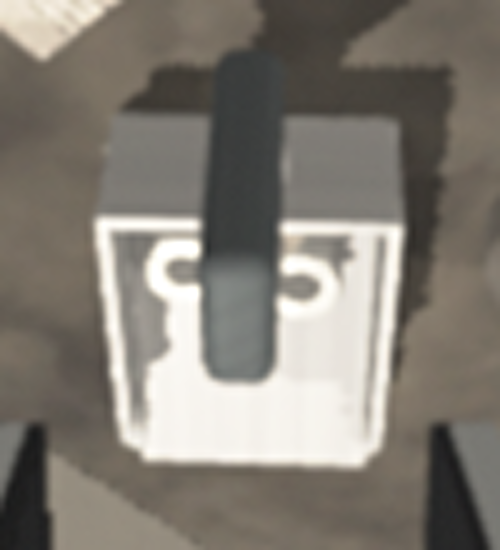

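Emit:
{"op": "arm_command", "data": {"rows": "0 0.002 0.05 0 0.5;-0.001 0.002 0.1 0 0.5;-0.001 0.002 0.13 0 0.5;-0.001 0.002 0.15 0 0.5;-0.001 0.002 0.16 0 0.5;-0.001 0.002 0.16 0 0.5;-0.001 0.002 0.16 0 0;-0.001 0.002 0.16 0 0"}}

```text
time: 18.5
position: [0.4098, -0.1619, 0.0466]
ee_rot: [0.952, 2.509, -0.294]
force: [-3.3, 5.5, 7.9]
grip_width: 0.0144
```

Emit:
{"op": "arm_command", "data": {"rows": "0 0 0 0 0;0 0 0 0 0;0 0 0 0 0"}}

```text
time: 18.8
position: [0.4105, -0.1618, 0.0473]
ee_rot: [0.952, 2.508, -0.293]
force: [-1.4, 1.4, 7.0]
grip_width: 0.0137
```

Run:
```python
from h import *
save('wrist','w11');c=save('scene','s11')
plan([(.4086,-.1622,.0435)])
cv2.imwrite('pics/s11z.png',cv2.resize(c['image'][160:320,160:400,::-1],None,fx=3.3,fy=3.3,interpolation=cv2.INTER_CUBIC))
```

```text
at [ 0.4105 -0.1618  0.0473] z [ 0.326 -0.343 -0.881] y [ 0.671  0.741 -0.041] q [-0.2  -0.64 -0.84  0.96 -0.28  0.47] F [-0.7  1.2  6.5] w 0.0134 t 18.9
[ 0.409 -0.162  0.044] -> 0.0038 -0.0018 0.0038 dist 0.004
```

View pics/s11z.png

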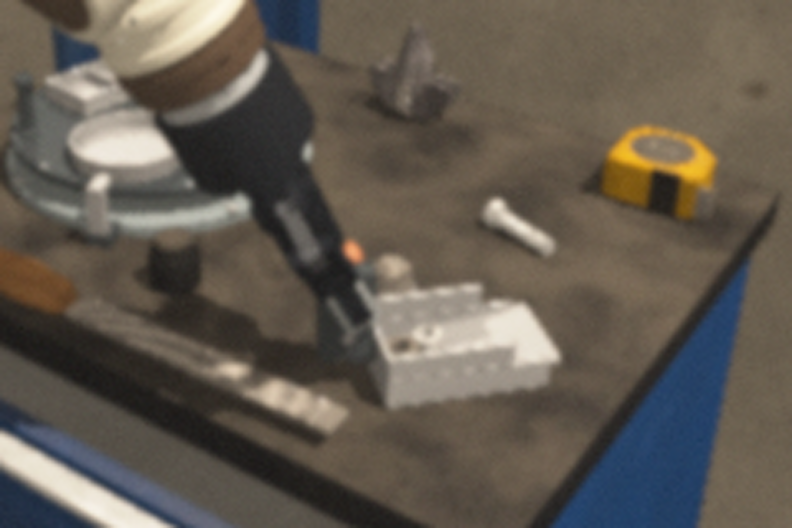

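```bash
cat > pour.py <<'E'
from h import *
o11=load('w11')
R0=R.from_rotvec(o11['rot']);p0=o11['pos']
az=np.degrees(np.arctan2(*(R0.as_matrix()[[1,0],1])))-90
S0=R.from_euler('z',az,degrees=True)
grip=p0-.0187*R0.as_matrix()[:,2]
RS=R0.inv()*S0            # tool->scoop rot
org=grip-S0.apply([-.0685,0,.0638])
tS=R0.inv().apply(org-p0)
pts=np.array([[55,29,17.5],[55,-29,17.5],[47,32,0],[47,-32,0],[-53,32,0],[-53,-32,0],[-87,7,18],[-87,-7,18]])/1000.
DISH=np.array([.4875,.0955])
def pose(phi,lipxy,zmin=None,lipz=None):
    Rt=R0*R.from_euler('z',-phi,degrees=True)
    Sc=Rt*RS
    X=Sc.apply([1,0,0]);Y=Sc.apply([0,1,0])
    lip_off=Rt.apply(tS)+Sc.apply([.055,0,.0175])
    P=Rt.apply(tS)+Sc.apply(pts)
    z=(lipz-lip_off[2]) if lipz else zmin-P[:,2].min()
    tcp=np.array([lipxy[0]-lip_off[0],lipxy[1]-lip_off[1],z])
    return tcp,dict(tip=np.degrees(np.arcsin(-X[2])),side=np.degrees(np.arcsin(Y[2])),az=np.degrees(np.arctan2(X[1],X[0])),lip=(tcp+lip_off),minz=(tcp+P)[:,2].min(),pts=tcp+P)
E
python3 - <<'E'
from pour import *
print('az',az,'org',org)
for phi in range(0,171,15):
    t,i=pose(phi,DISH,zmin=.064)
    print(phi,t.round(3),'tip %.1f side %.1f az %.0f lipz %.3f'%(i['tip'],i['side'],i['az'],i['lip'][2]), i['pts'][:4,2].round(3))
t,i=pose(0,DISH,lipz=.083);plan([p0+[0,0,.09],t+[0,0,.05],t])
E
```

```text
az -42.15225656804315 org [ 4.55195588e-01 -2.01384958e-01  1.69205119e-05]
0 [0.402 0.172 0.111] tip 0.0 side -0.0 az -42 lipz 0.082 [0.081 0.082 0.064 0.064]
15 [0.389 0.153 0.117] tip 1.3 side -7.0 az -29 lipz 0.085 [0.082 0.089 0.064 0.072]
30 [0.381 0.133 0.125] tip 4.2 side -13.4 az -16 lipz 0.088 [0.081 0.095 0.064 0.079]
45 [0.379 0.111 0.135] tip 8.5 side -18.9 az -3 lipz 0.090 [0.08  0.099 0.064 0.085]
60 [0.382 0.091 0.144] tip 13.8 side -23.1 az 9 lipz 0.090 [0.079 0.102 0.064 0.089]
75 [0.391 0.072 0.154] tip 20.1 side -25.6 az 21 lipz 0.090 [0.077 0.102 0.064 0.092]
90 [0.404 0.058 0.163] tip 26.9 side -26.1 az 33 lipz 0.088 [0.075 0.101 0.064 0.092]
105 [0.422 0.047 0.171] tip 33.9 side -24.6 az 46 lipz 0.085 [0.073 0.097 0.064 0.091]
120 [0.442 0.042 0.177] tip 40.9 side -21.2 az 61 lipz 0.082 [0.071 0.092 0.064 0.087]
135 [0.463 0.042 0.181] tip 47.3 side -16.2 az 77 lipz 0.078 [0.07  0.086 0.064 0.082]
150 [0.484 0.048 0.182] tip 52.5 side -10.2 az 96 lipz 0.073 [0.068 0.079 0.064 0.075]
165 [0.504 0.059 0.181] tip 55.8 side -3.4 az 118 lipz 0.069 [0.067 0.071 0.064 0.068]
at [ 0.4105 -0.1618  0.0473] z [ 0.326 -0.343 -0.881] y [ 0.671  0.741 -0.041] q [-0.2  -0.64 -0.84  0.96 -0.28  0.47] F [-0.7  1.2  6.5] w 0.0134 t 18.9
[ 0.411 -0.162  0.137] -> -0.0566 -0.0049 -0.1057 dist 0.09
[0.402 0.172 0.163] -> 0.1919 0.3158 -0.2922 dist 0.353
[0.402 0.172 0.113] -> 0.2233 0.3185 -0.2335 dist 0.34
```

Emit:
{"op": "arm_command", "data": {"rows": "-0.006 -0.001 -0.012 0 0;-0.019 -0.002 -0.035 0 0;-0.032 -0.003 -0.059 0 0;-0.045 -0.004 -0.083 0 0;-0.057 -0.005 -0.106 0 0;-0.063 -0.005 -0.118 0 0;-0.063 -0.005 -0.118 0 0"}}

```text
time: 19.6
position: [0.4102, -0.1616, 0.147]
ee_rot: [0.952, 2.51, -0.294]
force: [0.1, -0.2, -2.9]
grip_width: 0.0134
```

Run:
```python
from pour import *
c=save('scene','s12')
cv2.imwrite('pics/s12z.png',cv2.resize(c['image'][140:300,160:400,::-1],None,fx=3.3,fy=3.3,interpolation=cv2.INTER_CUBIC))
t,i=pose(0,DISH,lipz=.083);plan([t+[0,0,.04],t])
```

```text
at [ 0.4098 -0.1615  0.1456] z [ 0.322 -0.343 -0.882] y [ 0.671  0.741 -0.043] q [-0.2  -0.64 -0.65  1.16 -0.28  0.47] F [ 0.6 -1.2 -2.6] w 0.0134 t 19.65
[0.402 0.172 0.153] -> 0.2593 0.3219 -0.1642 dist 0.334
[0.402 0.172 0.113] -> 0.2843 0.3242 -0.1172 dist 0.335
```

View pics/s12z.png

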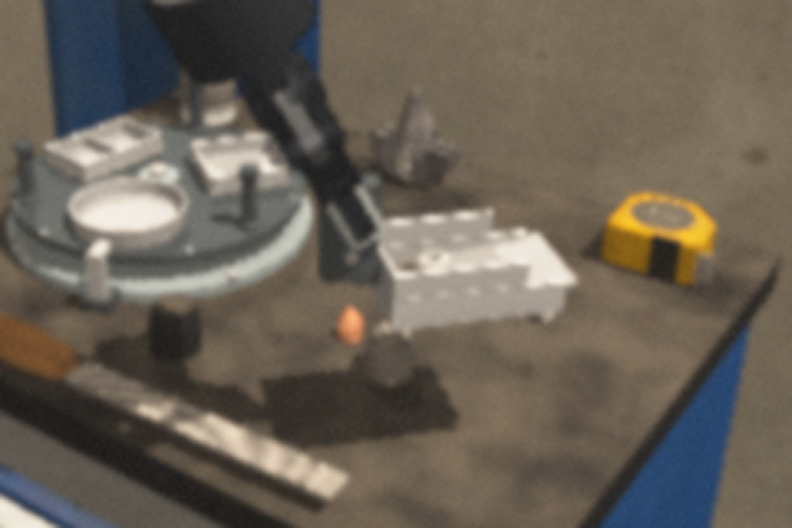

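Emit:
{"op": "arm_command", "data": {"rows": "0.008 0.01 -0.005 0 0;0.024 0.03 -0.015 0 0;0.048 0.06 -0.03 0 0;0.08 0.1 -0.051 0 0;0.112 0.139 -0.071 0 0;0.144 0.179 -0.091 0 0;0.176 0.219 -0.111 0 0;0.2 0.249 -0.127 0 0"}}

```text
time: 20.45
position: [0.4033, 0.0982, 0.1498]
ee_rot: [0.951, 2.513, -0.295]
force: [0.6, 0.0, -3.3]
grip_width: 0.0134
```

Run:
```python
from pour import *
t,i=pose(0,DISH,lipz=.083);plan([t+[0,0,.04],t])
```

```text
at [0.4033 0.0982 0.1498] z [ 0.321 -0.343 -0.883] y [ 0.669  0.742 -0.044] q [ 0.56 -0.41 -0.48  1.4  -0.48  1.26] F [ 0.6  0.  -3.3] w 0.0134 t 20.45
[0.402 0.172 0.153] -> 0.0560 0.0717 -0.0378 dist 0.074
[0.402 0.172 0.113] -> 0.0809 0.0740 0.0093 dist 0.083
```

Emit:
{"op": "arm_command", "data": {"rows": "0.015 0.02 -0.01 0 0;0.035 0.045 -0.024 0 0;0.05 0.063 -0.034 0 0;0.056 0.071 -0.038 0 0;0.062 0.072 -0.025 0 0;0.071 0.073 -0.01 0 0;0.078 0.074 0.004 0 0;0.078 0.074 0.004 0 0"}}

```text
time: 21.25
position: [0.4023, 0.1685, 0.1163]
ee_rot: [0.954, 2.513, -0.299]
force: [0.0, 0.3, -2.6]
grip_width: 0.0134
```

Run:
```python
from pour import *
c=save('scene','s13');w=save('wrist','w13')
cv2.imwrite('pics/s13z.png',cv2.resize(c['image'][110:260,120:340,::-1],None,fx=3.5,fy=3.5,interpolation=cv2.INTER_CUBIC))
t,i=pose(0,DISH,lipz=.083);plan([t])
```

```text
at [0.403  0.1692 0.1184] z [ 0.322 -0.344 -0.882] y [ 0.671  0.74  -0.043] q [ 0.71 -0.27 -0.43  1.38 -0.49  1.43] F [-0.3  0.3 -2.5] w 0.0132 t 21.35
[0.402 0.172 0.113] -> 0.0065 0.0021 0.0049 dist 0.006
```

View pics/s13z.png

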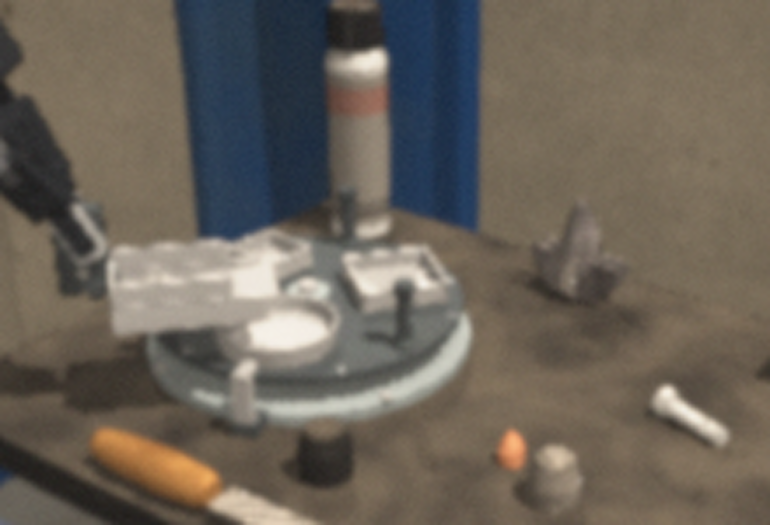

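View pics/w13.png

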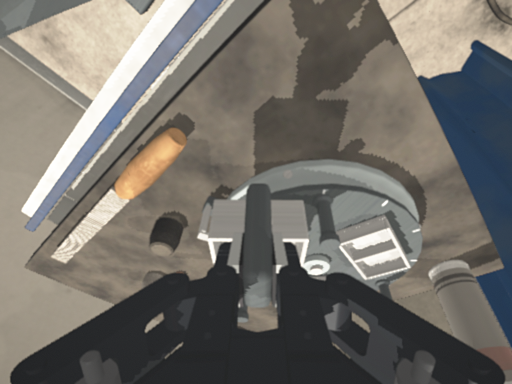

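```bash
cat >> pour.py <<'E'
gx,gy=np.meshgrid(np.linspace(-.053,.047,21),np.linspace(-.032,.032,17))
under=np.c_[gx.ravel(),gy.ravel(),0*gx.ravel()]
gx,gy=np.meshgrid(np.linspace(.047,.055,3),np.linspace(-.03,.03,17))
under=np.r_[under,np.c_[gx.ravel(),gy.ravel(),0*gx.ravel()+.013]]
POSTS=[(.472,.181),(.534,.017)]
def pose2(phi,yoff,back,lipz0=None):
    Rt=R0*R.from_euler('z',-phi,degrees=True);Sc=Rt*RS
    X=Sc.apply([1,0,0]);Xh=X[:2]/np.hypot(*X[:2]);Y=Sc.apply([0,1,0])
    off=Rt.apply(tS)+Sc.apply([.055,yoff,.0175])
    xy=DISH-back*Xh-off[:2]
    U=Rt.apply(tS)+Sc.apply(under)
    r=np.hypot(*(U[:,:2]+xy-DISH).T)
    need=np.where(r<.034,.050,.060)
    for q in POSTS: need=np.where(np.hypot(*(U[:,:2]+xy-np.array(q)).T)<.014,.092,need)
    z=(need-U[:,2]).max()
    t=np.array([xy[0],xy[1],z])
    return t,dict(tip=np.degrees(np.arcsin(-X[2])),side=np.degrees(np.arcsin(Y[2])),az=np.degrees(np.arctan2(X[1],X[0])),exitz=z+off[2],lipz=z+(Rt.apply(tS)+Sc.apply([.055,0,.0175]))[2])
E
python3 - <<'E'
from pour import *
for phi in [0,15,30,45,60,70,80,90,100,110,120,135,150]:
    w=min(1,phi/70);t,i=pose2(phi,.018*w*(1 if phi<100 else max(0.3,1-(phi-100)/70)),.02*w)
    print(phi,t.round(3),{k:round(float(v),3) for k,v in i.items()})
E
```

```text
0 [0.402 0.172 0.107] {'tip': 0.0, 'side': -0.0, 'az': -42.152, 'exitz': 0.077, 'lipz': 0.077}
15 [0.384 0.152 0.113] {'tip': 1.346, 'side': -6.954, 'az': -29.004, 'exitz': 0.08, 'lipz': 0.081}
30 [0.371 0.128 0.121] {'tip': 4.227, 'side': -13.399, 'az': -16.089, 'exitz': 0.081, 'lipz': 0.083}
45 [0.366 0.101 0.129] {'tip': 8.467, 'side': -18.931, 'az': -3.491, 'exitz': 0.08, 'lipz': 0.084}
60 [0.369 0.074 0.139] {'tip': 13.831, 'side': -23.133, 'az': 8.825, 'exitz': 0.079, 'lipz': 0.085}
70 [0.375 0.058 0.147] {'tip': 17.902, 'side': -25.0, 'az': 16.955, 'exitz': 0.078, 'lipz': 0.086}
80 [0.386 0.046 0.153] {'tip': 22.273, 'side': -26.013, 'az': 25.108, 'exitz': 0.077, 'lipz': 0.085}
90 [0.399 0.036 0.159] {'tip': 26.856, 'side': -26.119, 'az': 33.39, 'exitz': 0.076, 'lipz': 0.084}
100 [0.414 0.028 0.165] {'tip': 31.561, 'side': -25.312, 'az': 41.935, 'exitz': 0.075, 'lipz': 0.082}
110 [0.429 0.024 0.169] {'tip': 36.283, 'side': -23.636, 'az': 50.912, 'exitz': 0.074, 'lipz': 0.08}
120 [0.443 0.022 0.173] {'tip': 40.904, 'side': -21.17, 'az': 60.526, 'exitz': 0.073, 'lipz': 0.078}
135 [0.467 0.023 0.177] {'tip': 47.322, 'side': -16.234, 'az': 76.676, 'exitz': 0.071, 'lipz': 0.074}
150 [0.491 0.03  0.178] {'tip': 52.541, 'side': -10.182, 'az': 95.624, 'exitz': 0.069, 'lipz': 0.069}
```

```bash
cat >> pour.py <<'E'
def rows(phis,phi_now):
    o=get_obs();plan([],o)
    for phi in phis:
        w=min(1,phi/70);t,i=pose2(phi,.018*w*(1 if phi<100 else max(0.3,1-(phi-100)/70)),.02*w)
        d=R.from_rotvec(o['ee_rot']).inv().apply(t-o['position'])/.75
        print(phi,' '.join('%.3f'%x for x in d),'%.3f'%(-(phi-phi_now)/90),'| tip %.0f'%i['tip'])
def phinow():
    o=get_obs();D=R0.inv()*R.from_rotvec(o['ee_rot']);v=D.as_rotvec(degrees=True);return -v[2],v
E
python3 - <<'E'
from pour import *
print(phinow());rows([6,12,18,24,30,36,43,50],phinow()[0])
E
```

```text
(np.float64(0.015129420949937555), array([ 0.16394759,  0.19584426, -0.01512942]))
at [0.403  0.1692 0.1184] z [ 0.322 -0.344 -0.882] y [ 0.671  0.74  -0.043] q [ 0.71 -0.27 -0.43  1.38 -0.49  1.43] F [-0.3  0.3 -2.5] w 0.0132 t 21.35
6 0.010 -0.012 0.009 -0.066 | tip 0
12 0.009 -0.027 0.007 -0.133 | tip 1
18 0.006 -0.041 0.005 -0.200 | tip 2
24 0.001 -0.056 0.004 -0.266 | tip 3
30 -0.005 -0.070 0.003 -0.333 | tip 4
36 -0.013 -0.083 0.002 -0.400 | tip 6
43 -0.023 -0.097 0.003 -0.478 | tip 8
50 -0.035 -0.110 0.003 -0.555 | tip 10
```

Emit:
{"op": "arm_command", "data": {"rows": "0.01 -0.012 0.005 -0.066 0;0.009 -0.027 0.005 -0.133 0;0.006 -0.041 0.005 -0.2 0;0.001 -0.056 0.004 -0.266 0;-0.005 -0.07 0.003 -0.333 0;-0.013 -0.083 0.002 -0.4 0;-0.023 -0.097 0.003 -0.478 0;-0.035 -0.11 0.003 -0.555 0"}}

```text
time: 22.15
position: [0.3661, 0.0924, 0.1333]
ee_rot: [-0.21, 2.775, -0.541]
force: [-0.2, -1.5, -2.7]
grip_width: 0.0132
```

Run:
```python
from pour import *
c=save('scene','s14')
cv2.imwrite('pics/s14z.png',cv2.resize(c['image'][110:260,120:340,::-1],None,fx=3.5,fy=3.5,interpolation=cv2.INTER_CUBIC))
print(phinow());rows([53,57,61,65,69,73,77,81],phinow()[0])
```

```text
(np.float64(50.66984378926542), array([-2.76887629e-03,  1.42427379e-01, -5.06698438e+01]))
at [0.3662 0.0913 0.1343] z [ 0.324 -0.343 -0.882] y [-0.091  0.916 -0.39 ] q [ 0.6  -0.49 -0.56  1.42 -0.48  0.43] F [ 0.9  1.1 -0.1] w 0.0129 t 22.2
53 0.001 -0.006 0.002 -0.026 | tip 11
57 0.000 -0.016 0.002 -0.070 | tip 13
61 -0.001 -0.026 0.003 -0.115 | tip 14
65 -0.003 -0.036 0.005 -0.159 | tip 16
69 -0.006 -0.046 0.004 -0.204 | tip 17
73 -0.010 -0.055 0.005 -0.248 | tip 19
77 -0.015 -0.063 0.006 -0.293 | tip 21
81 -0.021 -0.070 0.007 -0.337 | tip 23
```

View pics/s14z.png

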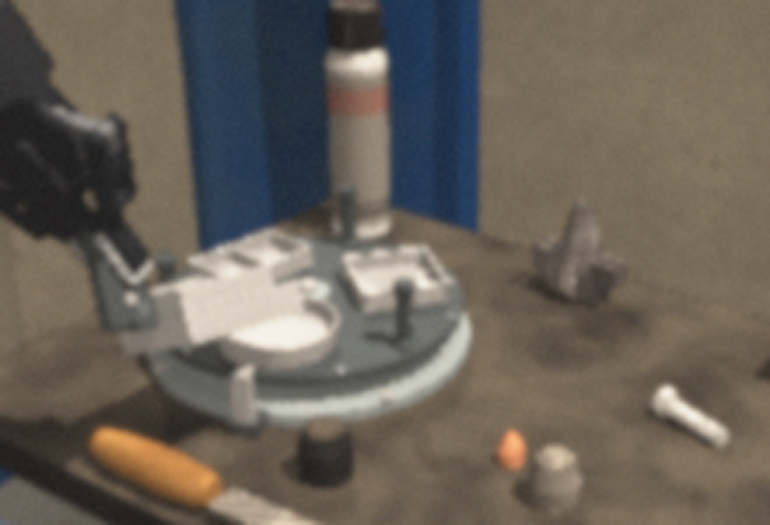

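Model and reality agree; the scoop side-tilts as computed. Continuing the roll slowly.

Emit:
{"op": "arm_command", "data": {"rows": "0.001 -0.006 0.002 -0.026 0;0 -0.016 0.002 -0.07 0;-0.001 -0.026 0.003 -0.115 0;-0.003 -0.036 0.004 -0.159 0;-0.006 -0.046 0.004 -0.204 0;-0.01 -0.055 0.005 -0.248 0;-0.015 -0.063 0.006 -0.293 0;-0.021 -0.07 0.007 -0.337 0"}}

```text
time: 23.0
position: [0.3872, 0.0457, 0.1531]
ee_rot: [-0.951, 2.708, -0.656]
force: [-0.2, 0.6, -3.4]
grip_width: 0.0131
```

Run:
```python
from pour import *
c=save('scene','s15')
cv2.imwrite('pics/s15z.png',cv2.resize(c['image'][110:260,120:340,::-1],None,fx=3.5,fy=3.5,interpolation=cv2.INTER_CUBIC))
print(phinow());rows([83,86,89,92,95,98,102,106],phinow()[0])
```

```text
(np.float64(80.51570719715556), array([-5.00501972e-02,  1.43930252e-01, -8.05157072e+01]))
at [0.3878 0.0455 0.1536] z [ 0.324 -0.343 -0.882] y [-0.548  0.692 -0.47 ] q [ 0.45 -0.53 -0.55  1.39 -0.47 -0.27] F [ 0.  0. -2.] w 0.0129 t 23.05
83 0.000 -0.006 0.001 -0.028 | tip 24
86 -0.001 -0.012 0.001 -0.061 | tip 25
89 -0.003 -0.019 0.002 -0.094 | tip 26
92 -0.006 -0.026 0.003 -0.128 | tip 28
95 -0.008 -0.032 0.005 -0.161 | tip 29
98 -0.011 -0.038 0.006 -0.194 | tip 31
102 -0.015 -0.046 0.007 -0.239 | tip 33
106 -0.020 -0.053 0.008 -0.283 | tip 34
```

View pics/s15z.png

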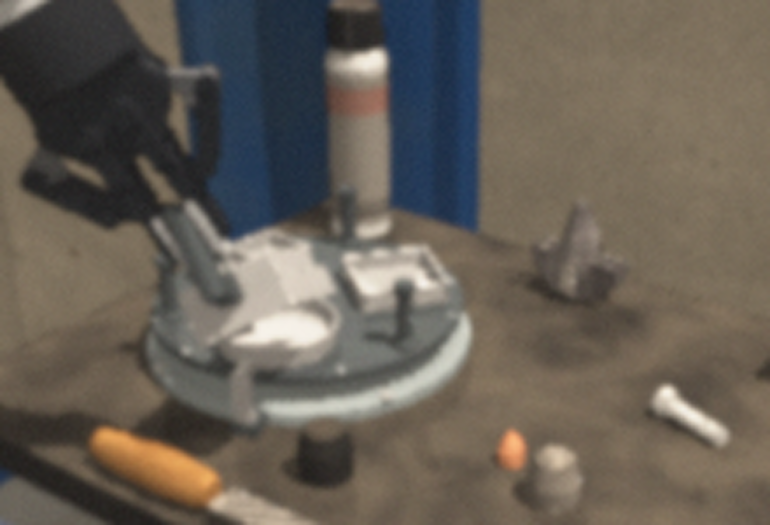

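Emit:
{"op": "arm_command", "data": {"rows": "0 -0.006 0.001 -0.028 0;-0.001 -0.012 0.001 -0.061 0;-0.003 -0.019 0.002 -0.094 0;-0.003 -0.019 0.002 -0.094 0;-0.006 -0.026 0.003 -0.128 0;-0.008 -0.032 0.004 -0.161 0;-0.008 -0.032 0.004 -0.161 0;-0.011 -0.038 0.005 -0.194 0"}}

```text
time: 23.85
position: [0.4096, 0.0302, 0.1626]
ee_rot: [-1.375, 2.588, -0.706]
force: [0.2, -0.3, -2.7]
grip_width: 0.0136
```

Run:
```python
from pour import *
c=save('scene','s16');t=save('top','t16');save('wrist','w16')
a=cv2.resize(c['image'][150:240,120:270,::-1],None,fx=5,fy=5,interpolation=cv2.INTER_CUBIC)
cv2.imwrite('pics/s16z.png',a)
cv2.imwrite('pics/t16z.png',cv2.resize(t['image'][150:290,120:280,::-1],None,fx=4,fy=4,interpolation=cv2.INTER_CUBIC))
print(phinow());rows([102,106,110,114,118,122,126,130],phinow()[0])
```

```text
(np.float64(97.56189036342646), array([-8.13306687e-02,  2.51359950e-01, -9.75618904e+01]))
at [0.4098 0.0302 0.1628] z [ 0.322 -0.343 -0.882] y [-0.75   0.476 -0.459] q [ 0.38 -0.51 -0.52  1.37 -0.45 -0.64] F [-0.5 -0.5 -2.4] w 0.0133 t 24.0
102 -0.002 -0.011 0.001 -0.049 | tip 33
106 -0.004 -0.019 0.002 -0.094 | tip 34
110 -0.007 -0.026 0.003 -0.138 | tip 36
114 -0.010 -0.034 0.004 -0.183 | tip 38
118 -0.014 -0.041 0.005 -0.227 | tip 40
122 -0.018 -0.048 0.006 -0.272 | tip 42
126 -0.023 -0.055 0.008 -0.316 | tip 44
130 -0.028 -0.062 0.009 -0.360 | tip 45
```

View pics/s16z.png

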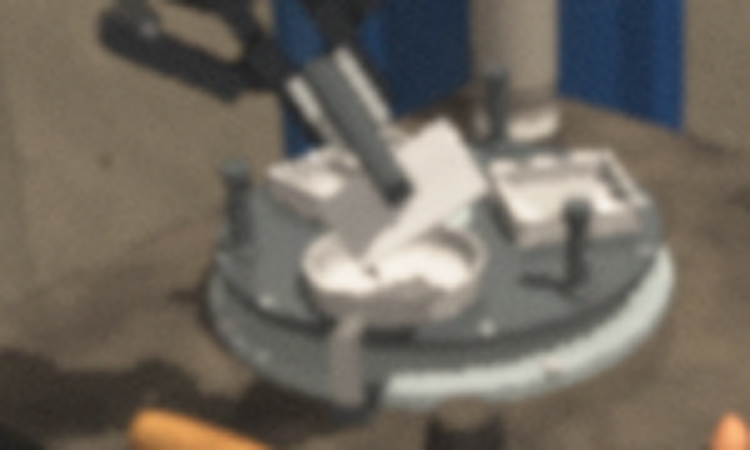

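View pics/t16z.png

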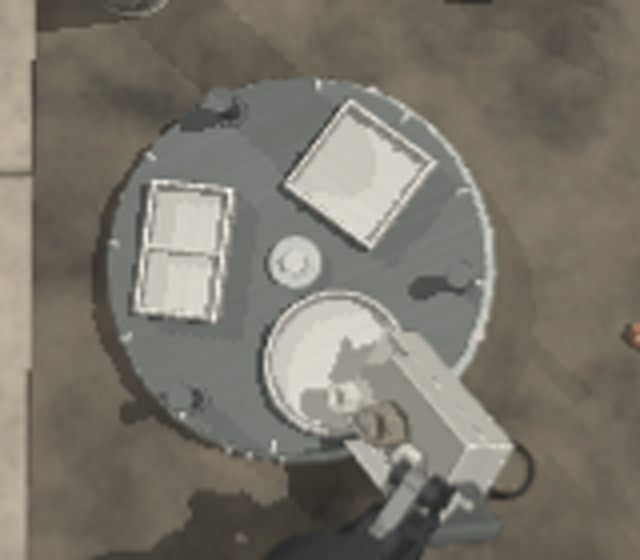

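View pics/w16.png

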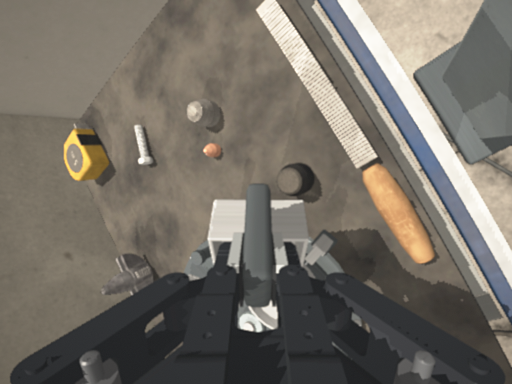

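Emit:
{"op": "arm_command", "data": {"rows": "-0.002 -0.011 0.001 -0.049 0;-0.004 -0.019 0.002 -0.094 0;-0.004 -0.019 0.002 -0.094 0;-0.007 -0.026 0.003 -0.138 0;-0.007 -0.026 0.003 -0.138 0"}}

```text
time: 24.5
position: [0.4284, 0.0245, 0.1692]
ee_rot: [-1.674, 2.461, -0.735]
force: [0.1, 0.8, -1.4]
grip_width: 0.0135
```

Run:
```python
from pour import *
t=save('top','t17')
cv2.imwrite('pics/t17z.png',cv2.resize(t['image'][200:290,160:280,::-1],None,fx=6,fy=6,interpolation=cv2.INTER_CUBIC))
print(phinow());rows([114,118,122,126,130],phinow()[0])
```

```text
(np.float64(109.9575812312319), array([  -0.11149131,    0.25066865, -109.95758123]))
at [0.4282 0.0244 0.1691] z [ 0.322 -0.343 -0.882] y [-0.857  0.291 -0.426] q [ 0.35 -0.47 -0.49  1.35 -0.45 -0.89] F [ 0.9  0.1 -1.8] w 0.0134 t 24.55
114 -0.002 -0.009 0.001 -0.045 | tip 38
118 -0.004 -0.017 0.002 -0.089 | tip 40
122 -0.006 -0.024 0.004 -0.134 | tip 42
126 -0.009 -0.032 0.005 -0.178 | tip 44
130 -0.013 -0.040 0.006 -0.223 | tip 45
```

View pics/t17z.png

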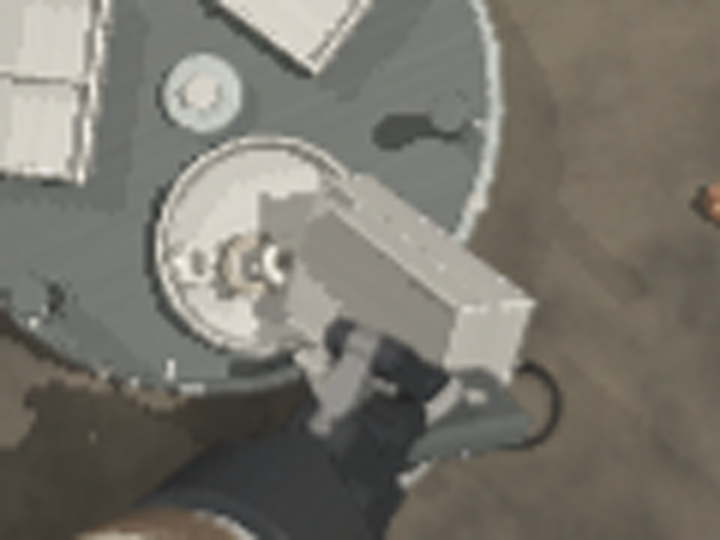

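Emit:
{"op": "arm_command", "data": {"rows": "-0.002 -0.009 0.001 -0.045 0;-0.004 -0.017 0.002 -0.089 0;-0.004 -0.017 0.002 -0.089 0;-0.004 -0.017 0.002 -0.089 0"}}

```text
time: 24.95
position: [0.4406, 0.0229, 0.1725]
ee_rot: [-1.86, 2.364, -0.749]
force: [-0.3, -0.0, -1.0]
grip_width: 0.0131
```

Run:
```python
from pour import *
t=save('top','t18')
cv2.imwrite('pics/t18z.png',cv2.resize(t['image'][200:290,160:280,::-1],None,fx=6,fy=6,interpolation=cv2.INTER_CUBIC))
o=get_obs();plan([o['position']+[0,0,.03],o['position']+[-.02,-.02,.10]],o)
```

```text
at [0.4406 0.0229 0.1725] z [ 0.322 -0.343 -0.883] y [-0.905  0.163 -0.393] q [ 0.33 -0.45 -0.46  1.34 -0.44 -1.05] F [-0.5  0.4 -1.3] w 0.0131 t 25.0
[0.441 0.023 0.202] -> 0.0103 -0.0157 -0.0353 dist 0.03
[0.421 0.003 0.272] -> 0.0665 -0.0327 -0.1171 dist 0.104
```

View pics/t18z.png

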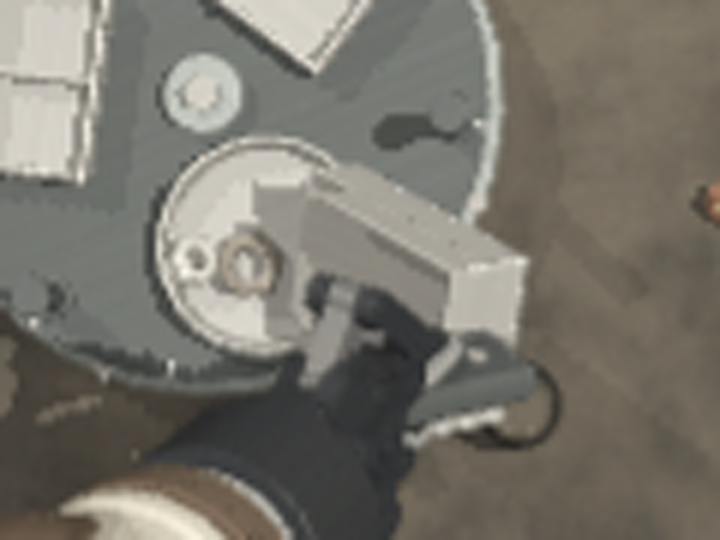

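Emit:
{"op": "arm_command", "data": {"rows": "0.005 -0.008 -0.018 0 0;0.015 -0.016 -0.04 0 0;0.03 -0.022 -0.065 0 0;0.045 -0.028 -0.09 0 0;0.066 -0.033 -0.117 0 0;0.066 -0.033 -0.117 0 0"}}

```text
time: 25.6
position: [0.4216, 0.0029, 0.2759]
ee_rot: [-1.857, 2.36, -0.751]
force: [0.2, -0.3, -1.9]
grip_width: 0.0133
```

Run:
```python
from pour import *
t=save('top','t19');s=save('scene','s19')
cv2.imwrite('pics/t19z.png',cv2.resize(t['image'][200:290,160:280,::-1],None,fx=6,fy=6,interpolation=cv2.INTER_CUBIC))
cv2.imwrite('pics/s19z.png',cv2.resize(s['image'][110:260,120:340,::-1],None,fx=3.5,fy=3.5,interpolation=cv2.INTER_CUBIC))
plan([])
```

```text
at [0.4215 0.0033 0.2725] z [ 0.323 -0.343 -0.882] y [-0.905  0.162 -0.394] q [ 0.3  -0.47 -0.29  1.52 -0.44 -1.09] F [-0.5 -1.  -2.2] w 0.0131 t 25.7
```

View pics/t19z.png

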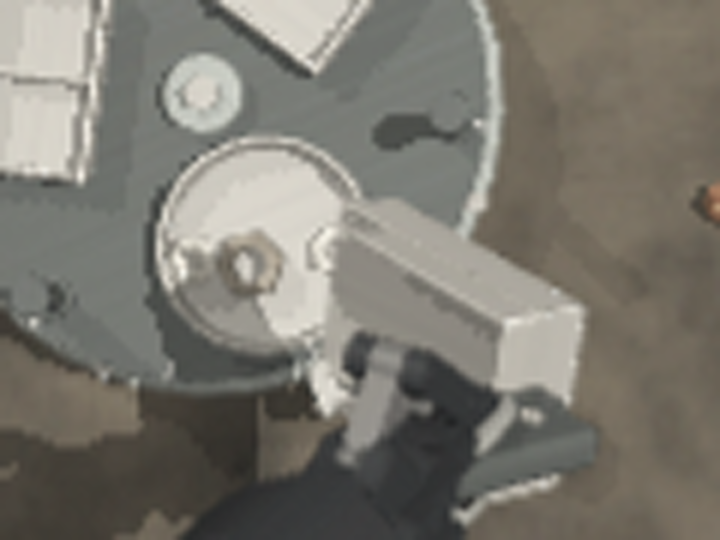

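View pics/s19z.png

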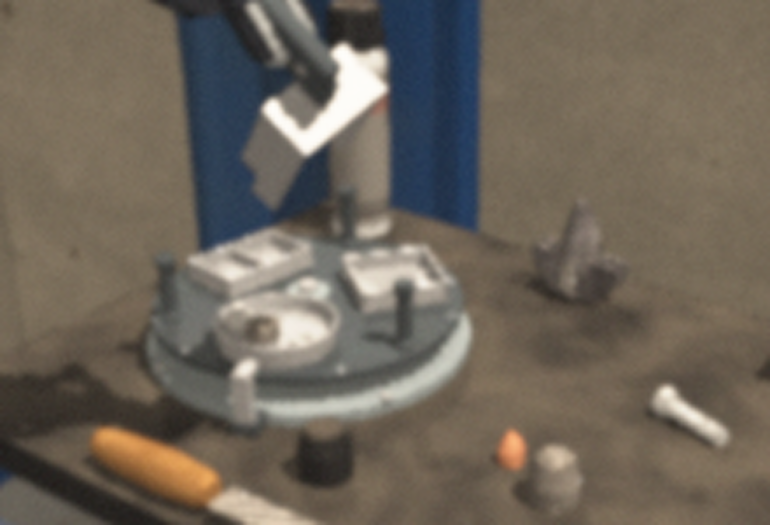

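Run:
```python
from pour import *
print(phinow());plan([p0+[0,0,.19]])
```

```text
(np.float64(118.09488220429955), array([  -0.14257918,    0.19715719, -118.0948822 ]))
at [0.4215 0.0033 0.2725] z [ 0.323 -0.343 -0.882] y [-0.905  0.162 -0.394] q [ 0.3  -0.47 -0.29  1.52 -0.44 -1.09] F [-0.5 -1.  -2.2] w 0.0131 t 25.7
[ 0.411 -0.162  0.237] -> 0.1958 -0.0039 0.1120 dist 0.169
```

Emit:
{"op": "arm_command", "data": {"rows": "0.02 0 0 0.09 0;0.05 0 0.01 0.18 0;0.08 -0.001 0.03 0.27 0;0.11 -0.002 0.05 0.36 0;0.14 -0.003 0.07 0.45 0;0.165 -0.004 0.09 0.54 0;0.185 -0.004 0.105 0.63 0;0.196 -0.004 0.112 0.72 0"}}

```text
time: 26.5
position: [0.41, -0.1632, 0.235]
ee_rot: [-0.277, 2.781, -0.553]
force: [0.8, 0.1, -2.2]
grip_width: 0.0131
```

Run:
```python
from pour import *
print(phinow(),phinow()[0]/90);plan([p0+[0,0,.19],p0+[0,0,.1]])
```

```text
(np.float64(52.99705525364504), array([ 4.39871724e-02,  4.34382884e-01, -5.29970553e+01])) 0.5888561694849449
at [ 0.41   -0.1632  0.235 ] z [ 0.319 -0.343 -0.884] y [-0.13   0.908 -0.399] q [-0.2  -0.6  -0.45  1.31 -0.28 -0.46] F [ 0.8  0.1 -2.2] w 0.0131 t 26.5
[ 0.411 -0.162  0.237] -> -0.0018 0.0003 -0.0032 dist 0.003
[ 0.411 -0.162  0.147] -> 0.0276 0.0481 0.1029 dist 0.088
```

Emit:
{"op": "arm_command", "data": {"rows": "0 0 0.005 0.09 0;0.003 0.006 0.015 0.18 0;0.008 0.014 0.03 0.27 0;0.013 0.023 0.05 0.36 0;0.018 0.032 0.07 0.45 0;0.024 0.042 0.09 0.54 0;0.027 0.048 0.102 0.589 0;0.027 0.048 0.102 0.589 0"}}

```text
time: 27.3
position: [0.4103, -0.1603, 0.1472]
ee_rot: [0.948, 2.519, -0.297]
force: [0.4, -0.6, -1.6]
grip_width: 0.0132
```

Run:
```python
from pour import *
print(phinow());plan([p0+[0,0,.04],p0+[0,0,.006],p0])
c=save('scene','s20')
cv2.imwrite('pics/s20z.png',cv2.resize(c['image'][140:300,160:400,::-1],None,fx=3.3,fy=3.3,interpolation=cv2.INTER_CUBIC))
```

```text
(np.float64(0.38146900330278666), array([ 0.21294933,  0.44428064, -0.381469  ]))
at [ 0.4103 -0.1603  0.1472] z [ 0.318 -0.342 -0.884] y [ 0.667  0.743 -0.047] q [-0.19 -0.64 -0.64  1.16 -0.28  0.47] F [ 0.4 -0.6 -1.6] w 0.0132 t 27.3
[ 0.411 -0.162  0.087] -> 0.0357 0.0024 0.0714 dist 0.06
[ 0.411 -0.162  0.053] -> 0.0568 0.0046 0.1115 dist 0.094
[ 0.411 -0.162  0.047] -> 0.0605 0.0050 0.1186 dist 0.1
```

View pics/s20z.png

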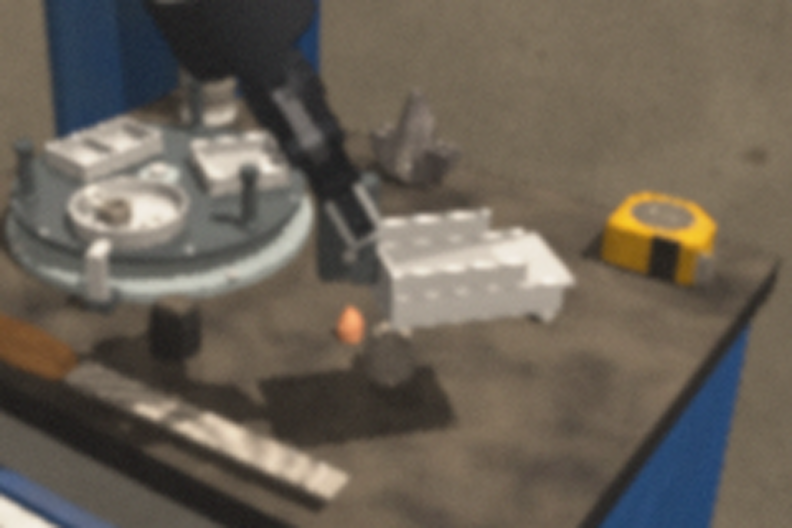

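Level and empty. Lowering and releasing at the same spot.

Emit:
{"op": "arm_command", "data": {"rows": "0.01 0.001 0.02 0 0;0.025 0.002 0.05 0 0;0.038 0.003 0.075 0 0;0.048 0.004 0.095 0 0;0.054 0.004 0.106 0 0;0.059 0.005 0.115 0 0;0.06 0.005 0.118 0 0;0.06 0.005 0.118 0 0"}}

```text
time: 28.15
position: [0.4125, -0.1627, 0.0519]
ee_rot: [0.945, 2.515, -0.296]
force: [0.8, 0.1, -1.1]
grip_width: 0.013
```

Run:
```python
from pour import *
plan([p0])
```

```text
at [ 0.4125 -0.1627  0.0519] z [ 0.323 -0.343 -0.882] y [ 0.666  0.744 -0.046] q [-0.2  -0.63 -0.82  0.97 -0.28  0.46] F [ 0.8  0.1 -1.1] w 0.013 t 28.15
[ 0.411 -0.162  0.047] -> 0.0053 -0.0007 0.0041 dist 0.005
```

Emit:
{"op": "arm_command", "data": {"rows": "0.0015 0 0.003 0 0;0.003 0 0.005 0 0;0.003 0 0.005 0 0"}}

```text
time: 28.45
position: [0.4124, -0.1627, 0.0478]
ee_rot: [0.945, 2.514, -0.296]
force: [-1.0, 0.3, -0.1]
grip_width: 0.0131
```

Emit:
{"op": "arm_command", "data": {"rows": "0.0005 0 0.001 0 0;0.0005 0 0.001 0 0.2;0.0005 0 0.001 0 0.5;0.0005 0 0.001 0 0.5;0 0 -0.04 0 0.5;0 0 -0.1 0 0.5;0 0 -0.16 0 0.5;0 0 -0.2 0 0.5"}}

```text
time: 29.25
position: [0.3633, -0.1107, 0.1825]
ee_rot: [0.945, 2.512, -0.295]
force: [1.9, 0.5, 0.3]
grip_width: 0.0426
```

Emit:
{"op": "arm_command", "data": {"rows": "0 0 -0.06 0 0.5;0 0 -0.12 0 0.5;0 0 -0.15 0 0.5;0 0 -0.15 0 0.5"}}

```text
time: 29.65
position: [0.3279, -0.0718, 0.2821]
ee_rot: [0.943, 2.511, -0.293]
force: [-0.0, 0.9, -0.6]
grip_width: 0.0429
```

Run:
```python
from pour import *
plan([])
t=save('top','t21');c=save('scene','s21')
cv2.imwrite('pics/s21z.png',cv2.resize(c['image'][140:300,160:400,::-1],None,fx=3.3,fy=3.3,interpolation=cv2.INTER_CUBIC))
cv2.imwrite('pics/t21z.png',cv2.resize(t['image'][110:310,120:360,::-1],None,fx=3.3,fy=3,interpolation=cv2.INTER_CUBIC))
```

```text
at [ 0.3279 -0.0718  0.2821] z [ 0.327 -0.342 -0.881] y [ 0.665  0.745 -0.042] q [ 0.11 -0.75 -0.42  1.59 -0.38  0.76] F [-0.   0.9 -0.6] w 0.0429 t 29.65
```

View pics/s21z.png

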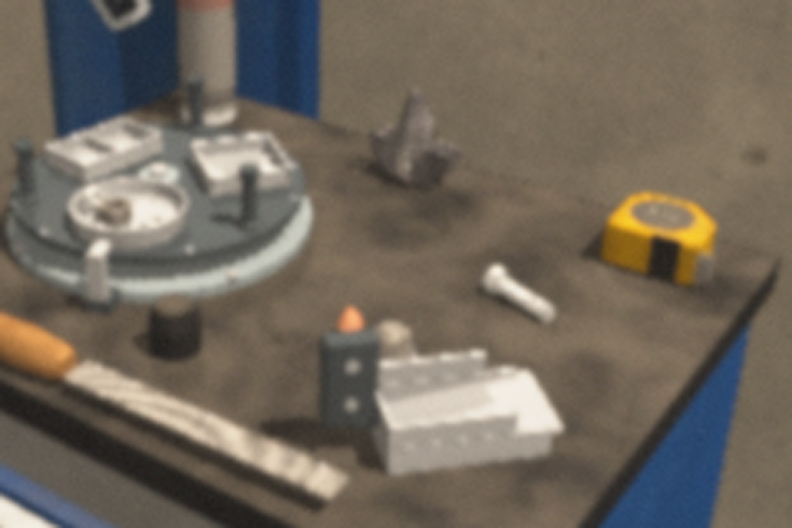

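View pics/t21z.png

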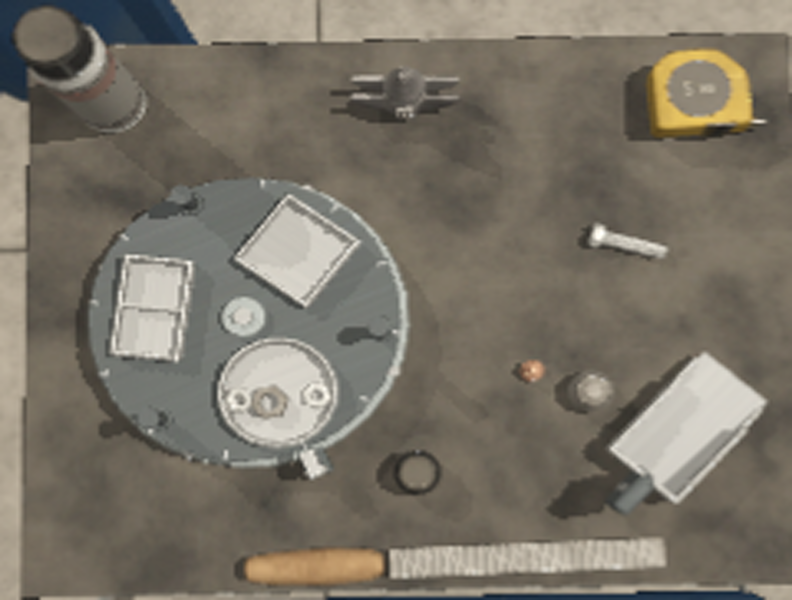

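```bash
python3 -c "
from workcell import *
job_done();print(get_obs()['time'])"
```

```text
the job is handed in; nothing more can be done
the job is handed in; nothing more can be done
```

I handed the job in at about 30 s of the 72 s allowed, with the round dish at the pointer, all three nuts in it and the empty scoop set back down. `job_done` reports no verdict, so the checks below are mine.

- **Turntable:** I pushed it round two stops counter-clockwise by post1, and it snapped into the stop at the pointer by itself.
- **Scoop and pour:** The moves cannot tilt the tool directly. I set the scoop down once at a clear spot at the front right, and tilted the empty gripper about 28° by driving the arm against its joint limits. I then took the scoop again and brought its lip over the dish, about 4–5 cm above the dish floor by my geometry. Rolling about the tilted tool axis tipped the lip down to about 40°.
- **Set-down:** I placed the empty scoop back at that same front-right spot.

**Last pictures:**
- All three nuts lie in the dish.
- The dish lines up with the pointer to about 1.3°, which is within my measuring error. It turned 59.4° against the 60° expected.
- The scoop is empty, lies flat and is well clear of the turntable.
- The bystanders look where they started.
- The arm is clear of everything.

No check failed. The only disagreement was in locating the turntable's centre, where the wrist and top cameras differed by about 5 mm. Forces read after the moves stayed below about 10 N.

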